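Clear the resin bench: jars, castings and dropper bottle to their places

TASK

Tidy up after the pour: stand both pigment jars upright in the wooden tray, lay both hexagonal resin castings flat in the blue tray, and push the amber dropper bottle upright down into the black clip holder until it clicks past the sprung balls, fully home. The colours do not matter, only the kind; set things down gently without dropping them, and leave the white mixing cup alone.

Things in the scene. Friction and masses are not known exactly. Their poses are not given: they have to be found in the camera images.
- jar_teal_mid (a point): Upright round pigment jar, 37 mm diameter, 60 mm tall, teal (blue-green) sides, white screw cap with a teal disc on top. Stands loose on the table. This point is its centre, 30 mm above its underside; z up.
- jar_pink_mid (a point): Upright round pigment jar, 37 mm diameter, 60 mm tall, pink (magenta) sides, white screw cap with a pink disc on top. Stands loose on the table. This point is its centre, 30 mm above its underside; z up.
- block_teal_mid (a point): Cast resin hexagonal block, see-through teal, 40 mm across flats (46 mm across corners), 36 mm tall, small gold disc on its flat top. Lies loose on the table. This point is its centre, 18 mm above its underside; z up. Its flats face the directions of its own y axis and every 60 degrees from it.
- block_pink_mid (a point): Cast resin hexagonal block, see-through pink, 40 mm across flats (46 mm across corners), 36 mm tall, small gold disc on its flat top. Lies loose on the table. This point is its centre, 18 mm above its underside; z up. Its flats face the directions of its own y axis and every 60 degrees from it.
- dropper_mid (a point): Amber-brown dropper bottle with white label band and black cap, 84 mm tall: body 34 mm diameter up to 62 mm, cap 22 mm diameter above. The foot has a 4 mm chamfer and a ring groove 10 to 20 mm above the underside. Stands loose, upright. This point is its centre, 42 mm above its underside; z up.
- jar_tray: The jars' tray: shallow pale wooden tray, fixed to the table, 100 mm (its x) by 160 mm (its y), 22 mm high outside, 5 mm walls and 5 mm floor, one open compartment. Origin: centre of its underside, on the table.
- block_tray: The blocks' tray: very shallow sky-blue tray, fixed, 100 mm (its x) by 160 mm (its y), 10 mm high outside, 5 mm walls and 5 mm floor, one open compartment. Origin: centre of its underside, on the table.
- clip: Black clip holder, fixed, 56 (its x) by 92 mm (its y), 28 mm high; 44 mm square well edged in yellow, floor 4 mm above the table. Two sprung steel balls, 19 mm up, stand out of the well's y walls, 29 mm apart; 5 N each to start, +0.5 N/mm. A bottle just let go stays 15 mm too high; pushed down with about 10 N (allow 20) it snaps to the floor. Origin: centre of its underside.
- mixing_cup: White open, empty mixing cup, loose, 60 mm rim diameter, 70 mm tall; not to be disturbed. Origin: centre of its underside.

How it is judged:
By the outcome, as a careful person would: the job done as asked, in the order asked, and still so for the second after the job is handed in, with the robot touching nothing.
It also fails if it takes over 118 s, if anything falls off the work surface, if the arm or the gripper's body presses on something with over 40 N, if the wrist force passes 120 N, or if a joint passes its speed limit or range.

ROBOT

A 7-joint arm with a two-finger parallel gripper is mounted at the origin on the work surface. World frame = base frame: x ahead of the robot, y to its left, z up, the work surface at z = 0. Lengths are in m, angles in degrees, forces in N, time in s.
With the tool pointing down it reaches from about 0.425 to 0.925 m from the base axis. Payload 6.8 kg.
Tool frame: the origin (TCP) lies midway between the tips of the shut fingers; the grasp point (between the pads) lies 19 mm behind it; z points along the fingers, y is the direction in which the jaws open and shut (so a half turn about z gives the same grasp; the last joint's range is limited). The gripper opens to 85 mm and grips with 20 to 120 N. Pads are 22 mm wide; open, the fingers measure 114 mm over their backs; the gripper's body (76 mm by 85 mm) begins 54 mm behind the grasp point. The pads swing forward as they close: fully open they stand 13 mm farther back than shut.
Start: joints at [-72.542, 27.33, 1.283, 89.118, -0.659, 63.558, -4.761], TCP at [0.271, 0.618, 0.231] pointing down, gripper open.
Joint ranges: [-169.35, 169.35], [-19.33, 120.38], [-80.79, 83.38], [13.8, 139.57], [-78.32, 258.32], [9.67, 109.79], [-169.56, 169.56]. Speed limits (degrees/s): [136.94, 136.94, 180, 180, 180, 180, 180].

INTERFACE

Orientations are given as a 3x3 rotation matrix whose columns are the frame's x, y, z axes.
In Python, from plant import env gives the robot as it stands. The module is installed in compiled form; this text tells all that it offers.
- The arm moves only by the tool play_rows, never from a script. Its argument "series" is a list of rows, each an object with "jaw": the opening, from 0 (shut) to 1 (fully open); "slide": the shift along the tool's x, y, z in m, a list of three; "turn": the turn about the tool's z in rad. In form: [{"jaw": jaw, "slide": [dx, dy, dz], "turn": turn}, ...]. A call has 1 to 5 rows; each row shifts and turns the commanded pose from where the row before left it, along the tool's axes as they then stand; what a row does not reach is not made up. A row lasts 1/8 s, in which the tool goes at most 62.5 mm and 10.7 degrees, less where a joint would pass 70% of its speed; a pose out of reach is approached as far as the arm can. A call with a gripper value outside its range is refused whole. The fingers move at their own pace and stop on an object; "newtons" is the grip in N (left out, the last holds). Time passes only in rows, so rows that do not move let the fingers close. It gives the time, the measured TCP pose, the force and the opening at its end, in the units of the state.
- env.sense(): the state, without advancing time (a new reading comes with each control period).
- env.read_camera(name): name is "side" or "top" or "wrist"; returns a dict with "frame" (420x560x3 uint8, red, green, blue), "fx", "fy", "cx", "cy" (pixels), "position" and "orientation" of the camera in the world; the wrist camera has in their place "tool_from_camera" (4x4, takes a point from camera to tool coordinates, whose origin is the TCP and whose axes are the flange's). Camera axes: x right, y down, z forward; pixel columns grow to the right and rows downward; lengths in m; the calibration is good to about 2 mm. A picture is of the moment at which its call begins: read the wrist's pose just before it. There is no depth.
- env.sign_off(): hands the job in, once; it reports no verdict.
The state is a dict: "t": time; "q": joint angles; "dq": joint speeds; "joint_efforts": joint torques, N m; "tcp_pos": TCP position; "ee_rot": TCP orientation; "wrist_force": force on the tool from outside, world axes, zero at the start; "moment": the same for the moment, N m; "grip_width": finger opening in m.
Only numpy, scipy, OpenCV 4.12 (cv2) and the standard library are available. Lean on these libraries where they do the work, as an engineer would, in place of code of your own. Each camera call takes 0.05 s, during which the arm holds its last target.

## Working session

There is one attempt and no reset: what is moved stays moved. The work goes in short steps, Python scripts to look and compute and a tool call to move; the robot and the scene stay as the last step left them, time stands still between calls to the robot, and variables do not carry over. Pictures are saved under pics/ and viewed, and the job is handed in when it is done.

Besides the shell and the picture viewer there is one more tool, called after "Emit:" by a JSON object that holds its "api" and its "payload", one argument or row to a line. play_rows: Moves the arm, as the interface text tells. Its arguments: {"type":"object","properties":{"series":{"type":"array"},"newtons":{"type":"number"}},"required":["series"]}

```bash
mkdir -p pics; cat > h.py <<'E'
from plant import env
import numpy as np, cv2
def save(name,fn,crop=None,scale=1):
    r=env.read_camera(name); f=r["frame"][:,:,::-1]
    cv2.imwrite('pics/raw_'+fn,f)
    if crop: f=f[crop[1]:crop[3],crop[0]:crop[2]]
    if scale!=1: f=cv2.resize(f,None,fx=scale,fy=scale,interpolation=cv2.INTER_CUBIC)
    cv2.imwrite('pics/'+fn,f); return r
def ray(r,u,v,z,pose=None):
    d=np.array([(u-r['cx'])/r['fx'],(v-r['cy'])/r['fy'],1])
    if 'position' in r: o=np.array(r['position']);R=np.array(r['orientation'])
    else:
        T=np.array(r['tool_from_camera']);p,Q=pose
        R=Q@T[:3,:3];o=p+Q@T[:3,3]
    d=R@d; return o+d*(z-o[2])/d[2]
E
python3 - <<'E'
from h import *
s=env.sense();print(s)
for n in("top","side"):
    r=save(n,n+'0.png');print({k:r[k] for k in r if k!='frame'})
E
```

```text
{'t': 0.0, 'q': array([-72.54225701,  27.3758986 ,   1.28170998,  89.17860873,
        -0.65572158,  63.55885426,  -4.76163797]), 'dq': array([ 0.08106228, -0.05924126,  0.00343666, -0.01664647,  0.09167147,
       -0.03075069,  0.07590055]), 'joint_efforts': array([ 8.19056959e-05, -5.96454334e+01,  1.60826448e+00, -2.81200755e+01,
        1.25520685e-02,  9.25564760e-03,  2.28182410e-05]), 'tcp_pos': array([0.27059679, 0.61773292, 0.23032294]), 'ee_rot': array([[-9.16008388e-01,  4.01158730e-01, -5.53628996e-04],
       [ 4.01159061e-01,  9.16006708e-01, -1.76579674e-03],
       [-2.01236904e-04, -1.83957792e-03, -9.99998288e-01]]), 'wrist_force': array([0.86992847, 0.21566598, 0.582538  ]), 'moment': array([ 0.02752147,  0.0081133 , -0.0326532 ]), 'grip_width': 0.08544939085616089}
{'fx': 524.6744263942122, 'fy': 524.6744263942122, 'cx': 274.2974593493225, 'cy': 208.6348363586398, 'position': array([0.40233579, 0.00304382, 1.28440624]), 'orientation': array([[ 0.02897065, -0.98934321,  0.14269095],
       [-0.99951497, -0.02704053,  0.01544761],
       [-0.01142455, -0.14306927, -0.98964674]])}
{'fx': 393.7088953761929, 'fy': 393.7088953761929, 'cx': 284.1315261343603, 'cy': 207.42536179825834, 'position': array([ 0.31860167, -0.59817077,  0.55303094]), 'orientation': array([[ 0.92344074, -0.24880757,  0.29215063],
       [-0.38352236, -0.572694  ,  0.72452204],
       [-0.01295366, -0.78109947, -0.62427224]])}
```

View pics/top0.png

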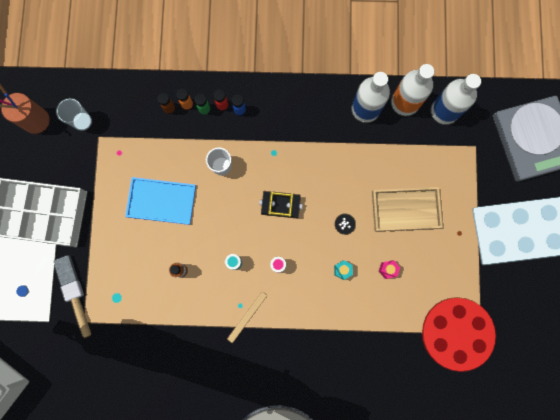

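View pics/side0.png

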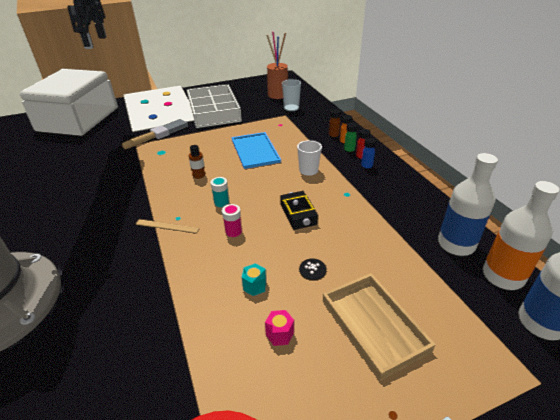

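The top view shows the jars at about (233,262) and (278,265), the blocks at (345,270) and (391,270), the dropper at (178,270), the clip at (281,204), the wooden tray at (408,210), the blue tray at (162,201) and the cup at (219,160). I'll enlarge it.

```bash
python3 - <<'E'
import cv2
f=cv2.imread('pics/raw_top0.png')
for i,(x0,y0,x1,y1) in enumerate([(120,140,320,290),(250,170,450,290)]):
    c=cv2.resize(f[y0:y1,x0:x1],None,fx=4,fy=4,interpolation=cv2.INTER_CUBIC)
    for k in range(0,x1-x0,20): cv2.putText(c,str(x0+k),(k*4,10),0,.35,(255,255,255),1); c[::8,k*4]=255
    for k in range(0,y1-y0,20): cv2.putText(c,str(y0+k),(0,k*4+4),0,.35,(255,255,255),1); c[k*4,::8]=255
    cv2.imwrite(f'pics/topc{i}.png',c)
E
```

```text
(no output)
```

View pics/topc0.png

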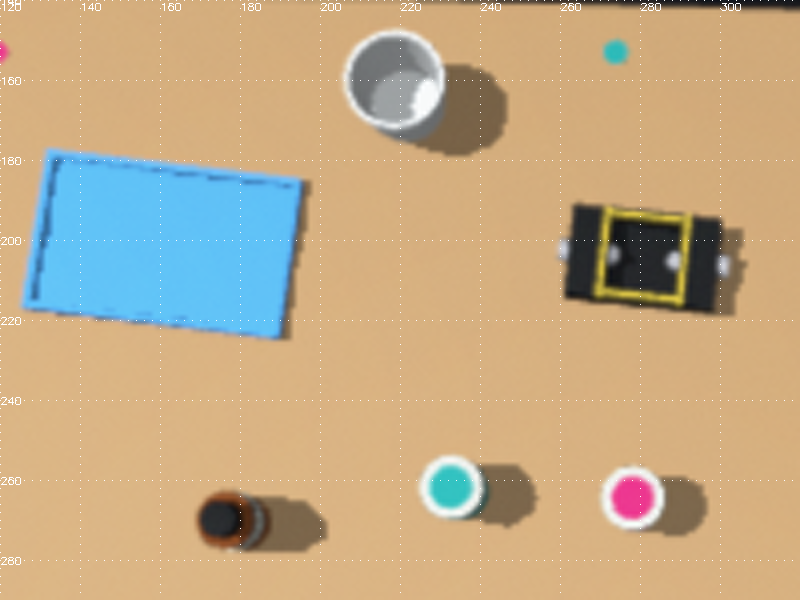

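View pics/topc1.png

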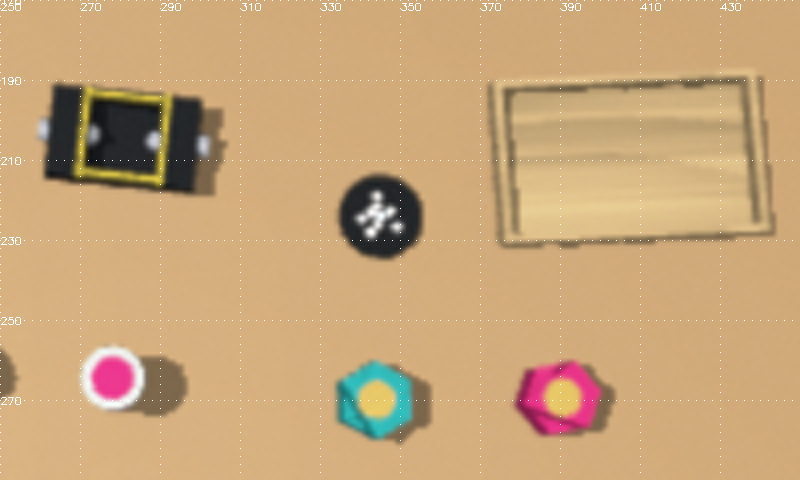

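```bash
python3 - <<'E'
from h import *
import pickle
r=env.read_camera('top')
def P(c,off,z): return ray(r,off[0]+(c[0]+.5)/4-.5,off[1]+(c[1]+.5)/4-.5,z)
a=(120,140);b=(250,170)
for n,c,o,z in [('jt',(450,487),a,.06),('jp',(632,497),a,.06),('drop',(219,519),a,.084),('cup',(395,80),a,.07),('bt',(376,399),b,.036),('bp',(562,397),b,.036)]:
    print(n,P(c,o,z).round(4))
for n,cs,o,z in [('blue',[(48,151),(303,181),(280,338),(23,307)],a,.01),('clip',[(573,205),(722,220),(713,314),(565,297)],a,.028),('well',[(603,207),(692,214),(685,304),(595,296)],a,.028),('wood',[(489,83),(759,69),(774,233),(501,245)],b,.022)]:
    p=np.array([P(c,o,z) for c in cs])[:,:2]
    d=(p[1]+p[2]-p[0]-p[3])/2
    print(n,p.mean(0).round(4),'sides',[np.linalg.norm(p[i]-p[(i+1)%4]).round(4) for i in range(4)],'longdir',np.degrees(np.arctan2(d[1],d[0])).round(1))
r=env.read_camera('wrist');print(r['tool_from_camera'],r['fx'],r['cx'],r['cy'])
E
```

```text
jt [0.4523 0.1166 0.06  ]
jp [0.4495 0.0107 0.06  ]
drop [0.4294 0.2454 0.084 ]
cup [0.6913 0.1581 0.07  ]
bt [ 0.442  -0.1453  0.036 ]
bp [ 0.4463 -0.2548  0.036 ]
blue [0.5985 0.3042] sides [np.float64(0.1602), np.float64(0.0984), np.float64(0.1598), np.float64(0.0983)] longdir -95.3
clip [0.5944 0.0081] sides [np.float64(0.091), np.float64(0.0578), np.float64(0.0899), np.float64(0.0566)] longdir -94.7
well [0.5967 0.0079] sides [np.float64(0.0542), np.float64(0.0553), np.float64(0.0546), np.float64(0.0548)] longdir -93.3
wood [ 0.5925 -0.2995] sides [np.float64(0.1646), np.float64(0.1005), np.float64(0.1645), np.float64(0.0993)] longdir -85.7
[[-6.71549890e-04 -9.56718462e-01 -2.91014319e-01  7.49466062e-02]
 [ 9.99999466e-01 -4.14002239e-04 -9.46571792e-04  7.88495384e-04]
 [ 7.85122129e-04 -2.91014800e-01  9.56718229e-01 -1.41867354e-01]
 [ 0.00000000e+00  0.00000000e+00  0.00000000e+00  1.00000000e+00]] 306.0941898563854 277.09832914987356 212.799876711619
```

```bash
cat >> h.py <<'E'
def go(x,y,z,yaw=None):
    s=env.sense();R=np.array(s['ee_rot']);p=np.array(s['tcp_pos'])
    d=np.array([x,y,z])-p; l=R.T@d
    cy=np.degrees(np.arctan2(R[1,1],R[0,1]))
    print('t',round(s['t'],2),'tcp',p.round(4),'yaw',cy.round(2),'tilt',(R[:2,2]*1000).round(1),'w',round(s['grip_width'],4),'F',np.round(s['wrist_force'],1))
    print(' slide total',l.round(4),'dist',np.linalg.norm(d).round(3), 'turn', None if yaw is None else round(float(-np.radians((yaw-cy+90)%180-90)),4))
E
python3 -c "
from h import *
go(.451,.06,.231,4.3)"
```

```text
t 0.2 tcp [0.2707 0.618  0.2307] yaw 66.35 tilt [-0.3 -1. ] w 0.0855 F [-0.9 -0.4  0.5]
 slide total [-3.890e-01 -4.388e-01  2.000e-04] dist 0.586 turn 1.083
```

Emit:
{"api": "play_rows", "payload": {
  "series": [
    {"jaw": 1,"slide": [0,0,0],"turn": 0.18},
    {"jaw": 1,"slide": [0,0,0],"turn": 0.18},
    {"jaw": 1,"slide": [0,0,0],"turn": 0.18},
    {"jaw": 1,"slide": [0,0,0],"turn": 0.18},
    {"jaw": 1,"slide": [0,0,0],"turn": 0.18}
  ],
  "newtons": 30
}}

```text
t: 0.82
tcp_pos: [0.2707, 0.6182, 0.2311]
ee_rot: [[-0.249, 0.968, -0.0], [0.968, 0.249, -0.0], [-0.0, -0.0, -1.0]]
wrist_force: [0.1, 0.1, 0.5]
grip_width: 0.0852
```

Emit:
{"api": "play_rows", "payload": {
  "series": [
    {"jaw": 1,"slide": [0,0,0],"turn": 0.18},
    {"jaw": 1,"slide": [0,0,0],"turn": 0}
  ]
}}

```text
t: 1.08
tcp_pos: [0.2706, 0.6183, 0.231]
ee_rot: [[-0.08, 0.997, 0.0], [0.997, 0.08, -0.001], [-0.001, 0.0, -1.0]]
wrist_force: [0.2, -0.5, 0.2]
grip_width: 0.0855
```

```bash
python3 -c "
from h import *
go(.451,.06,.231,4.3)"
```

```text
t 1.07 tcp [0.2706 0.6183 0.231 ] yaw 4.57 tilt [ 0.2 -0.6] w 0.0855 F [ 0.2 -0.5  0.2]
 slide total [-5.709e-01  1.354e-01  4.000e-04] dist 0.587 turn 0.0048
```

Emit:
{"api": "play_rows", "payload": {
  "series": [
    {"jaw": 1,"slide": [-0.057,0.0135,0],"turn": 0},
    {"jaw": 1,"slide": [-0.057,0.0135,0],"turn": 0},
    {"jaw": 1,"slide": [-0.057,0.0135,0],"turn": 0},
    {"jaw": 1,"slide": [-0.057,0.0135,0],"turn": 0},
    {"jaw": 1,"slide": [-0.057,0.0135,0],"turn": 0}
  ]
}}

```text
t: 1.7
tcp_pos: [0.3608, 0.3376, 0.2315]
ee_rot: [[-0.082, 0.997, 0.001], [0.997, 0.082, 0.0], [0.0, 0.001, -1.0]]
wrist_force: [1.5, -0.1, 0.3]
grip_width: 0.085
```

Emit:
{"api": "play_rows", "payload": {
  "series": [
    {"jaw": 1,"slide": [-0.057,0.0135,0],"turn": 0},
    {"jaw": 1,"slide": [-0.057,0.0135,0],"turn": 0},
    {"jaw": 1,"slide": [-0.057,0.0135,0],"turn": 0},
    {"jaw": 1,"slide": [-0.057,0.0135,0],"turn": 0},
    {"jaw": 1,"slide": [-0.057,0.0135,0],"turn": 0}
  ]
}}

```text
t: 2.33
tcp_pos: [0.4502, 0.0587, 0.2317]
ee_rot: [[-0.083, 0.997, 0.001], [0.997, 0.083, 0.001], [0.001, 0.001, -1.0]]
wrist_force: [1.4, 0.0, 0.1]
grip_width: 0.0855
```

Emit:
{"api": "play_rows", "payload": {
  "series": [
    {"jaw": 1,"slide": [0,0,0],"turn": 0},
    {"jaw": 1,"slide": [0,0,0],"turn": 0}
  ]
}}

```text
t: 2.58
tcp_pos: [0.4496, 0.0611, 0.2313]
ee_rot: [[-0.08, 0.997, -0.0], [0.997, 0.08, 0.0], [0.0, -0.0, -1.0]]
wrist_force: [-0.3, 0.9, 0.2]
grip_width: 0.085
```

```bash
cat >> h.py <<'E'
import pickle
def wshot(fn,crop=None,scale=1):
    s=env.sense(); r=save('wrist',fn,crop,scale)
    pose=(np.array(s['tcp_pos']),np.array(s['ee_rot']))
    pickle.dump((r,pose),open('pics/'+fn+'.pkl','wb'))
    return r,pose
E
python3 -c "
from h import *
go(.451,.06,.231,4.3)
wshot('w1.png')"
```

```text
t 2.58 tcp [0.4496 0.0611 0.2313] yaw 4.6 tilt [-0.1  0.3] w 0.085 F [-0.3  0.9  0.2]
 slide total [-0.0012  0.0013  0.0003] dist 0.002 turn 0.0052
```

View pics/w1.png

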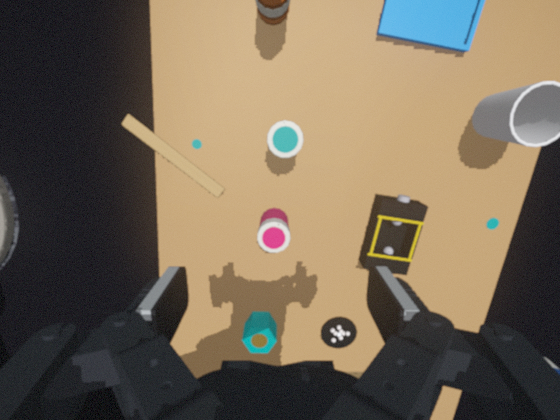

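The wrist view shows the teal cap at about (285,139), the pink cap at (274,236), the clip well at (396,238) and the teal block at (260,335). I'll check these against the top-view positions.

```bash
python3 - <<'E'
from h import *
r,p=pickle.load(open('pics/w1.png.pkl','rb'))
f=cv2.imread('pics/raw_w1.png')
cv2.imwrite('pics/w1c.png',cv2.resize(f[100:300,220:420],None,fx=3,fy=3,interpolation=cv2.INTER_CUBIC))
for n,u,v,z in [('jt',285,139,.06),('jp',274,236,.06)]: print(n,ray(r,u,v,z,p).round(4))
E
```

```text
jt [0.4525 0.1181 0.06  ]
jp [0.4495 0.0141 0.06  ]
```

View pics/w1c.png

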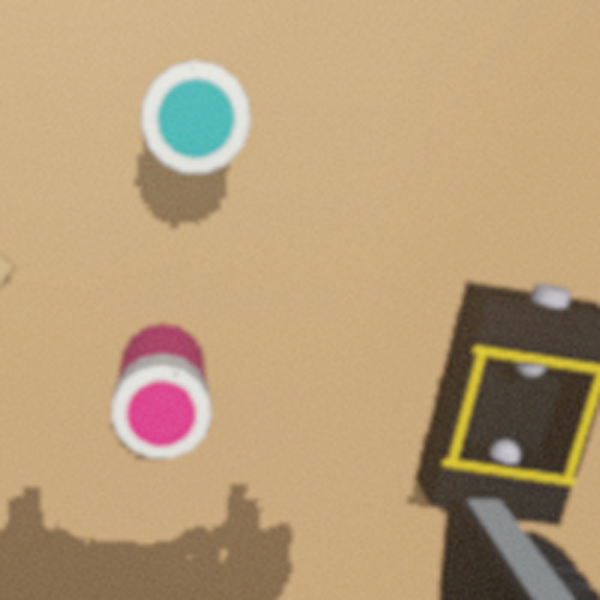

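```bash
python3 - <<'E'
from h import *
r,p=pickle.load(open('pics/w1.png.pkl','rb'))
print(ray(r,394.5,238.2,.028,p))
go(.4495,.0124,.026,4.3)
E
```

```text
[0.59552511 0.01044853 0.028     ]
t 2.62 tcp [0.4495 0.0618 0.2312] yaw 4.67 tilt [-0.2  0.3] w 0.0854 F [0.5 0.4 0.5]
 slide total [-0.0493 -0.004   0.2052] dist 0.211 turn 0.0065
```

Emit:
{"api": "play_rows", "payload": {
  "series": [
    {"jaw": 1,"slide": [-0.049,-0.004,0.01],"turn": 0},
    {"jaw": 1,"slide": [0,0,0.055],"turn": 0},
    {"jaw": 1,"slide": [0,0,0.055],"turn": 0},
    {"jaw": 1,"slide": [0,0,0.045],"turn": 0},
    {"jaw": 1,"slide": [0,0,0.025],"turn": 0}
  ]
}}

```text
t: 3.25
tcp_pos: [0.4482, 0.0132, 0.0389]
ee_rot: [[-0.083, 0.997, -0.004], [0.997, 0.083, -0.0], [0.0, -0.004, -1.0]]
wrist_force: [0.5, 0.1, 0.4]
grip_width: 0.0854
```

Emit:
{"api": "play_rows", "payload": {
  "series": [
    {"jaw": 1,"slide": [0,0,0.015],"turn": 0},
    {"jaw": 1,"slide": [0,0,0],"turn": 0}
  ]
}}

```text
t: 3.5
tcp_pos: [0.4493, 0.0122, 0.0258]
ee_rot: [[-0.08, 0.997, -0.001], [0.997, 0.08, 0.0], [0.0, -0.001, -1.0]]
wrist_force: [0.2, -0.2, 0.1]
grip_width: 0.0854
```

```bash
python3 -c "
from h import *
go(.4495,.0124,.026,4.3)
wshot('w2.png')"
```

```text
t 3.5 tcp [0.4493 0.0122 0.0258] yaw 4.58 tilt [-1.4  0.2] w 0.0854 F [ 0.2 -0.2  0.1]
 slide total [ 0.0001  0.0003 -0.0002] dist 0.0 turn 0.0049
```

View pics/w2.png

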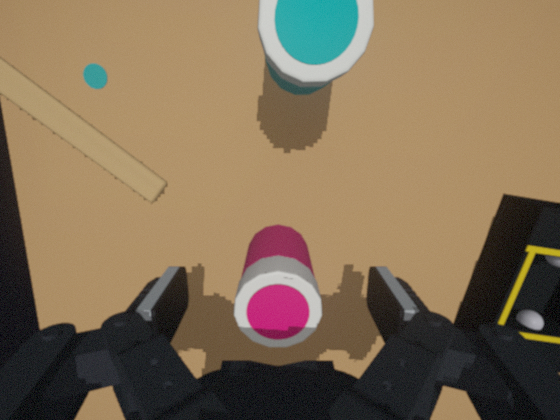

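The pink jar (278,310) is centred between the pads at (165,295) and (392,295), so I'll close. The jar needs 37 mm of opening, and I'm gripping at 30 N.

Emit:
{"api": "play_rows", "payload": {
  "series": [
    {"jaw": 0.35,"slide": [0,0,0],"turn": 0},
    {"jaw": 0.35,"slide": [0,0,0],"turn": 0},
    {"jaw": 0.3,"slide": [0,0,0],"turn": 0},
    {"jaw": 0.3,"slide": [0,0,0],"turn": 0},
    {"jaw": 0.3,"slide": [0,0,0],"turn": 0}
  ],
  "newtons": 30
}}

```text
t: 4.18
tcp_pos: [0.45, 0.0116, 0.0269]
ee_rot: [[-0.078, 0.997, 0.001], [0.997, 0.078, 0.001], [0.001, 0.001, -1.0]]
wrist_force: [-1.0, 0.6, 6.6]
grip_width: 0.0361
```

```bash
python3 -c "
from h import *
go(.4495,.0124,.026,4.3)
wshot('w3.png')"
```

```text
t 4.17 tcp [0.45   0.0116 0.0269] yaw 4.47 tilt [0.9 0.7] w 0.0361 F [-1.   0.6  6.6]
 slide total [ 0.0009 -0.0005  0.0009] dist 0.001 turn 0.0029
```

View pics/w3.png

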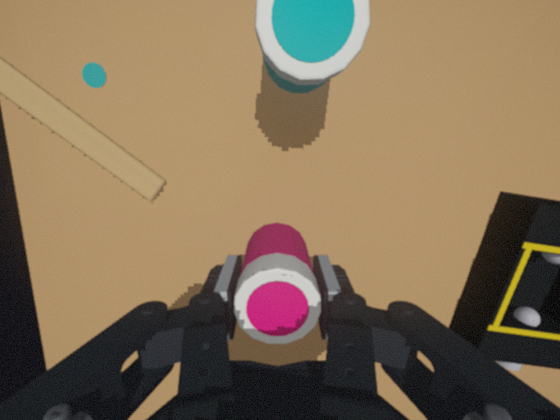

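Emit:
{"api": "play_rows", "payload": {
  "series": [
    {"jaw": 0.3,"slide": [0,0,-0.01],"turn": 0},
    {"jaw": 0.3,"slide": [0,0,-0.03],"turn": 0},
    {"jaw": 0.3,"slide": [0,0,-0.04],"turn": 0},
    {"jaw": 0.3,"slide": [0,0,-0.03],"turn": 0},
    {"jaw": 0.3,"slide": [0,0,0],"turn": 0}
  ],
  "newtons": 40
}}

```text
t: 4.85
tcp_pos: [0.451, 0.0117, 0.1384]
ee_rot: [[-0.078, 0.997, 0.004], [0.997, 0.078, 0.002], [0.002, 0.005, -1.0]]
wrist_force: [0.3, 0.5, -2.0]
grip_width: 0.0361
```

```bash
python3 -c "
from h import *
go(.5954,-.3374,.1,4.3)"
```

```text
t 4.85 tcp [0.451  0.0117 0.1384] yaw 4.47 tilt [4.4 1.9] w 0.0361 F [ 0.3  0.5 -2. ]
 slide total [-0.3594  0.1165  0.0384] dist 0.38 turn 0.0031
```

Emit:
{"api": "play_rows", "payload": {
  "series": [
    {"jaw": 0.3,"slide": [-0.03,0.01,0],"turn": 0},
    {"jaw": 0.3,"slide": [-0.05,0.0165,0],"turn": 0},
    {"jaw": 0.3,"slide": [-0.05,0.0165,0],"turn": 0},
    {"jaw": 0.3,"slide": [-0.05,0.0165,0],"turn": 0},
    {"jaw": 0.3,"slide": [-0.05,0.0165,0],"turn": 0}
  ]
}}

```text
t: 5.48
tcp_pos: [0.5431, -0.2131, 0.1349]
ee_rot: [[-0.078, 0.997, -0.002], [0.997, 0.078, 0.001], [0.001, -0.002, -1.0]]
wrist_force: [0.7, 1.0, -1.1]
grip_width: 0.036
```

Emit:
{"api": "play_rows", "payload": {
  "series": [
    {"jaw": 0.3,"slide": [-0.05,0.0165,0],"turn": 0},
    {"jaw": 0.3,"slide": [-0.05,0.015,0],"turn": 0},
    {"jaw": 0.3,"slide": [-0.029,0.009,0.02],"turn": 0},
    {"jaw": 0.3,"slide": [0,0,0.018],"turn": 0},
    {"jaw": 0.3,"slide": [0,0,0],"turn": 0}
  ]
}}

```text
t: 6.1
tcp_pos: [0.5919, -0.3354, 0.0952]
ee_rot: [[-0.078, 0.997, -0.005], [0.997, 0.078, 0.003], [0.004, -0.005, -1.0]]
wrist_force: [0.4, 0.6, -0.1]
grip_width: 0.0354
```

```bash
python3 -c "
from h import *
go(.5954,-.3374,.033,4.3)
wshot('w4.png'); save('side','s4.png')"
```

```text
t 6.1 tcp [ 0.5919 -0.3354  0.0952] yaw 4.48 tilt [-5.   3.3] w 0.0354 F [ 0.4  0.6 -0.1]
 slide total [-0.0025  0.0037  0.0621] dist 0.062 turn 0.0032
```

View pics/w4.png

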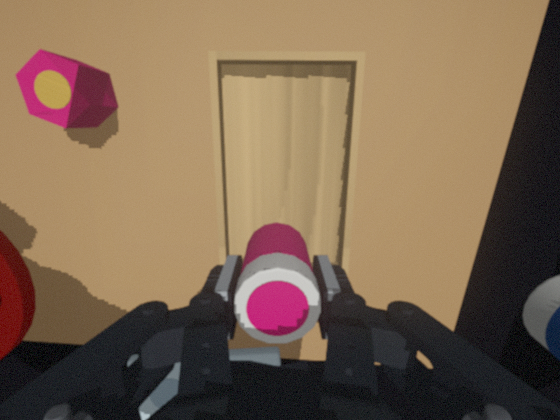

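View pics/s4.png

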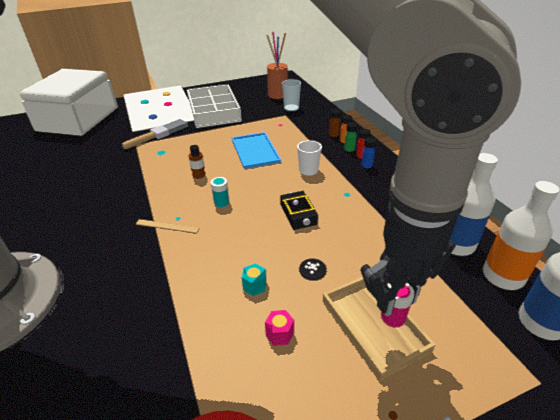

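Emit:
{"api": "play_rows", "payload": {
  "series": [
    {"jaw": 0.3,"slide": [-0.002,0.003,0.02],"turn": 0},
    {"jaw": 0.3,"slide": [0,0,0.023],"turn": 0},
    {"jaw": 0.3,"slide": [0,0,0.012],"turn": 0},
    {"jaw": 0.3,"slide": [0,0,0.003],"turn": 0},
    {"jaw": 0.3,"slide": [0,0,0],"turn": 0}
  ]
}}

```text
t: 6.82
tcp_pos: [0.5968, -0.3394, 0.0402]
ee_rot: [[-0.078, 0.997, -0.0], [0.997, 0.078, -0.0], [-0.0, -0.0, -1.0]]
wrist_force: [-0.0, -0.3, -1.2]
grip_width: 0.0358
```

```bash
python3 -c "
from h import *
go(.5954,-.3374,.032,4.3)"
```

```text
t 6.83 tcp [ 0.5968 -0.3394  0.0402] yaw 4.45 tilt [-0.1 -0.1] w 0.0358 F [-0.  -0.3 -1.2]
 slide total [ 0.0021 -0.0013  0.0082] dist 0.009 turn 0.0027
```

Emit:
{"api": "play_rows", "payload": {
  "series": [
    {"jaw": 0.3,"slide": [0,0,0.003],"turn": 0},
    {"jaw": 0.3,"slide": [0,0,0.002],"turn": 0},
    {"jaw": 0.3,"slide": [0,0,0.001],"turn": 0},
    {"jaw": 0.3,"slide": [0,0,0],"turn": 0}
  ]
}}

```text
t: 7.32
tcp_pos: [0.5969, -0.3392, 0.0343]
ee_rot: [[-0.078, 0.997, -0.0], [0.997, 0.078, 0.0], [0.0, -0.0, -1.0]]
wrist_force: [-0.7, -0.3, -1.5]
grip_width: 0.0356
```

Emit:
{"api": "play_rows", "payload": {
  "series": [
    {"jaw": 0.3,"slide": [0,0,0.001],"turn": 0},
    {"jaw": 0.3,"slide": [0,0,0.001],"turn": 0},
    {"jaw": 0.3,"slide": [0,0,0],"turn": 0}
  ]
}}

```text
t: 7.7
tcp_pos: [0.5969, -0.3392, 0.0323]
ee_rot: [[-0.078, 0.997, -0.0], [0.997, 0.078, 0.0], [0.0, -0.0, -1.0]]
wrist_force: [0.6, -0.1, -1.1]
grip_width: 0.0356
```

Emit:
{"api": "play_rows", "payload": {
  "series": [
    {"jaw": 0.3,"slide": [0,0,0.001],"turn": 0},
    {"jaw": 0.3,"slide": [0,0,0],"turn": 0}
  ]
}}

```text
t: 7.95
tcp_pos: [0.597, -0.3395, 0.0321]
ee_rot: [[-0.078, 0.997, 0.0], [0.997, 0.078, -0.0], [-0.0, 0.0, -1.0]]
wrist_force: [-1.9, 0.9, 6.1]
grip_width: 0.0357
```

Emit:
{"api": "play_rows", "payload": {
  "series": [
    {"jaw": 0.3,"slide": [0,0,0.001],"turn": 0},
    {"jaw": 0.3,"slide": [0,0,0],"turn": 0}
  ]
}}

```text
t: 8.2
tcp_pos: [0.597, -0.3396, 0.0321]
ee_rot: [[-0.078, 0.997, 0.001], [0.997, 0.078, 0.0], [0.0, 0.001, -1.0]]
wrist_force: [-4.8, 3.1, 11.3]
grip_width: 0.0356
```

Contact with the tray floor shows at 0.032. I'll release and rise.

Emit:
{"api": "play_rows", "payload": {
  "series": [
    {"jaw": 0.5,"slide": [0,0,0],"turn": 0},
    {"jaw": 0.62,"slide": [0,0,0],"turn": 0},
    {"jaw": 0.7,"slide": [0,0,0],"turn": 0},
    {"jaw": 0.7,"slide": [0,0,-0.015],"turn": 0},
    {"jaw": 0.7,"slide": [0,0,-0.04],"turn": 0}
  ]
}}

```text
t: 8.82
tcp_pos: [0.5957, -0.3383, 0.0847]
ee_rot: [[-0.078, 0.997, -0.004], [0.997, 0.078, 0.002], [0.002, -0.003, -1.0]]
wrist_force: [1.2, 0.1, 1.0]
grip_width: 0.0598
```

Emit:
{"api": "play_rows", "payload": {
  "series": [
    {"jaw": 1,"slide": [0,0,-0.06],"turn": 0},
    {"jaw": 1,"slide": [0,0,0],"turn": 0}
  ]
}}

```text
t: 9.07
tcp_pos: [0.5996, -0.3419, 0.1519]
ee_rot: [[-0.077, 0.997, 0.009], [0.997, 0.077, -0.005], [-0.006, 0.009, -1.0]]
wrist_force: [0.4, -0.4, 0.6]
grip_width: 0.0851
```

```bash
python3 -c "
from h import *
go(.4525,.1173,.145,4.3)
wshot('w5.png')"
```

```text
t 9.07 tcp [ 0.5996 -0.3419  0.1519] yaw 4.43 tilt [ 9.3 -4.9] w 0.0851 F [ 0.4 -0.4  0.6]
 slide total [ 0.4692 -0.1113  0.0033] dist 0.482 turn 0.0023
```

View pics/w5.png

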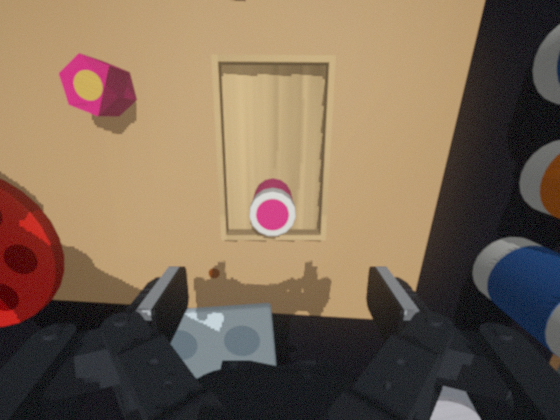

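The pink jar stands upright at the far end of the wooden tray, with its cap at (272,213). Next is the teal jar.

Emit:
{"api": "play_rows", "payload": {
  "series": [
    {"jaw": 1,"slide": [0.05,-0.012,0],"turn": 0},
    {"jaw": 1,"slide": [0.055,-0.013,0],"turn": 0},
    {"jaw": 1,"slide": [0.055,-0.013,0],"turn": 0},
    {"jaw": 1,"slide": [0.055,-0.013,0],"turn": 0},
    {"jaw": 1,"slide": [0.055,-0.013,0],"turn": 0}
  ]
}}

```text
t: 9.75
tcp_pos: [0.5106, -0.073, 0.1446]
ee_rot: [[-0.078, 0.997, -0.002], [0.997, 0.078, 0.0], [0.0, -0.002, -1.0]]
wrist_force: [0.5, -0.1, 0.2]
grip_width: 0.0853
```

Emit:
{"api": "play_rows", "payload": {
  "series": [
    {"jaw": 1,"slide": [0.055,-0.013,0],"turn": 0},
    {"jaw": 1,"slide": [0.055,-0.013,0],"turn": 0},
    {"jaw": 1,"slide": [0.055,-0.013,0],"turn": 0},
    {"jaw": 1,"slide": [0.034,-0.008,0],"turn": 0},
    {"jaw": 1,"slide": [0,0,0.02],"turn": 0}
  ]
}}

```text
t: 10.38
tcp_pos: [0.449, 0.1235, 0.1253]
ee_rot: [[-0.084, 0.996, 0.001], [0.996, 0.084, 0.002], [0.002, 0.001, -1.0]]
wrist_force: [0.4, -0.2, 0.2]
grip_width: 0.0855
```

Emit:
{"api": "play_rows", "payload": {
  "series": [
    {"jaw": 1,"slide": [0,0,0],"turn": 0},
    {"jaw": 1,"slide": [0,0,0],"turn": 0}
  ]
}}

```text
t: 10.62
tcp_pos: [0.4496, 0.119, 0.1254]
ee_rot: [[-0.077, 0.997, -0.0], [0.997, 0.077, -0.001], [-0.001, -0.0, -1.0]]
wrist_force: [0.0, -0.4, -0.6]
grip_width: 0.0854
```

```bash
python3 -c "
from h import *
go(.4525,.1173,.026,4.3)"
```

```text
t 10.62 tcp [0.4496 0.119  0.1254] yaw 4.4 tilt [-0.4 -0.6] w 0.0854 F [ 0.  -0.4 -0.6]
 slide total [-0.0019  0.0028  0.0994] dist 0.099 turn 0.0017
```

Emit:
{"api": "play_rows", "payload": {
  "series": [
    {"jaw": 1,"slide": [-0.0015,0.0028,0.03],"turn": 0},
    {"jaw": 1,"slide": [0,0,0.035],"turn": 0},
    {"jaw": 1,"slide": [0,0,0.025],"turn": 0},
    {"jaw": 1,"slide": [0,0,0.01],"turn": 0},
    {"jaw": 1,"slide": [0,0,0],"turn": 0}
  ]
}}

```text
t: 11.25
tcp_pos: [0.4528, 0.118, 0.0255]
ee_rot: [[-0.077, 0.997, -0.0], [0.997, 0.077, -0.0], [-0.0, -0.0, -1.0]]
wrist_force: [-0.6, -0.4, 0.3]
grip_width: 0.0857
```

Emit:
{"api": "play_rows", "payload": {
  "series": [
    {"jaw": 0.35,"slide": [0,0,0],"turn": 0},
    {"jaw": 0.35,"slide": [0,0,0],"turn": 0},
    {"jaw": 0.3,"slide": [0,0,0],"turn": 0},
    {"jaw": 0.3,"slide": [0,0,0],"turn": 0},
    {"jaw": 0.3,"slide": [0,0,0],"turn": 0}
  ],
  "newtons": 30
}}

```text
t: 11.88
tcp_pos: [0.453, 0.1187, 0.026]
ee_rot: [[-0.078, 0.997, 0.001], [0.997, 0.078, 0.001], [0.001, 0.001, -1.0]]
wrist_force: [-0.9, 0.4, 6.8]
grip_width: 0.0364
```

Emit:
{"api": "play_rows", "payload": {
  "series": [
    {"jaw": 0.3,"slide": [0,0,-0.01],"turn": 0},
    {"jaw": 0.3,"slide": [0,0,-0.03],"turn": 0},
    {"jaw": 0.3,"slide": [0,0,-0.04],"turn": 0},
    {"jaw": 0.3,"slide": [0,0,-0.03],"turn": 0},
    {"jaw": 0.3,"slide": [0,0,0],"turn": 0}
  ],
  "newtons": 40
}}

```text
t: 12.5
tcp_pos: [0.4539, 0.1191, 0.1375]
ee_rot: [[-0.078, 0.997, 0.004], [0.997, 0.078, 0.003], [0.002, 0.004, -1.0]]
wrist_force: [-0.6, -0.6, -0.6]
grip_width: 0.0359
```

```bash
python3 -c "
from h import *
go(.5896,-.2616,.137,4.3)"
```

```text
t 12.5 tcp [0.4539 0.1191 0.1375] yaw 4.48 tilt [4.  2.8] w 0.0359 F [-0.6 -0.6 -0.6]
 slide total [-3.901e-01  1.055e-01 -1.000e-04] dist 0.404 turn 0.0031
```

Emit:
{"api": "play_rows", "payload": {
  "series": [
    {"jaw": 0.3,"slide": [-0.03,0.008,0],"turn": 0},
    {"jaw": 0.3,"slide": [-0.05,0.0135,0],"turn": 0},
    {"jaw": 0.3,"slide": [-0.05,0.0135,0],"turn": 0},
    {"jaw": 0.3,"slide": [-0.05,0.0135,0],"turn": 0},
    {"jaw": 0.3,"slide": [-0.05,0.0135,0],"turn": 0}
  ]
}}

```text
t: 13.12
tcp_pos: [0.5319, -0.1073, 0.1342]
ee_rot: [[-0.078, 0.997, -0.002], [0.997, 0.078, 0.0], [0.0, -0.002, -1.0]]
wrist_force: [1.0, 0.0, -0.5]
grip_width: 0.0358
```

Emit:
{"api": "play_rows", "payload": {
  "series": [
    {"jaw": 0.3,"slide": [-0.05,0.0135,0],"turn": 0},
    {"jaw": 0.3,"slide": [-0.05,0.0135,0],"turn": 0},
    {"jaw": 0.3,"slide": [-0.04,0.0115,0],"turn": 0},
    {"jaw": 0.3,"slide": [-0.02,0.005,0.02],"turn": 0},
    {"jaw": 0.3,"slide": [0,0,0.02],"turn": 0}
  ]
}}

```text
t: 13.75
tcp_pos: [0.5872, -0.264, 0.0935]
ee_rot: [[-0.075, 0.997, -0.001], [0.997, 0.075, -0.001], [-0.001, -0.001, -1.0]]
wrist_force: [0.1, 1.2, -0.7]
grip_width: 0.036
```

Emit:
{"api": "play_rows", "payload": {
  "series": [
    {"jaw": 0.3,"slide": [0,0,0],"turn": 0},
    {"jaw": 0.3,"slide": [0,0,0],"turn": 0}
  ]
}}

```text
t: 14.0
tcp_pos: [0.5881, -0.2607, 0.0952]
ee_rot: [[-0.079, 0.997, -0.001], [0.997, 0.079, 0.001], [0.001, -0.0, -1.0]]
wrist_force: [0.4, -0.8, -1.1]
grip_width: 0.0357
```

```bash
python3 -c "
from h import *
go(.5896,-.2616,.033,4.3)
wshot('w6.png')"
```

```text
t 14.0 tcp [ 0.5881 -0.2607  0.0952] yaw 4.55 tilt [-0.6  0.8] w 0.0357 F [ 0.4 -0.8 -1.1]
 slide total [-0.001   0.0014  0.0622] dist 0.062 turn 0.0044
```

View pics/w6.png

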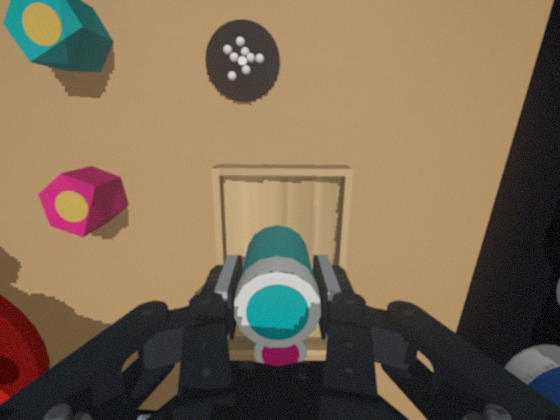

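The teal jar is over the near half of the tray, with the pink jar visible behind it at (279,350). I'll lower it.

Emit:
{"api": "play_rows", "payload": {
  "series": [
    {"jaw": 0.3,"slide": [0,0.001,0.02],"turn": 0},
    {"jaw": 0.3,"slide": [0,0,0.022],"turn": 0},
    {"jaw": 0.3,"slide": [0,0,0.012],"turn": 0},
    {"jaw": 0.3,"slide": [0,0,0.004],"turn": 0},
    {"jaw": 0.3,"slide": [0,0,0],"turn": 0}
  ]
}}

```text
t: 14.68
tcp_pos: [0.589, -0.2623, 0.0371]
ee_rot: [[-0.078, 0.997, -0.0], [0.997, 0.078, -0.0], [-0.0, -0.0, -1.0]]
wrist_force: [0.1, 0.2, -0.3]
grip_width: 0.0355
```

Emit:
{"api": "play_rows", "payload": {
  "series": [
    {"jaw": 0.3,"slide": [0,0,0.002],"turn": 0},
    {"jaw": 0.3,"slide": [0,0,0.001],"turn": 0},
    {"jaw": 0.3,"slide": [0,0,0.001],"turn": 0},
    {"jaw": 0.3,"slide": [0,0,0],"turn": 0}
  ]
}}

```text
t: 15.18
tcp_pos: [0.5892, -0.262, 0.0333]
ee_rot: [[-0.078, 0.997, 0.0], [0.997, 0.078, 0.0], [0.0, 0.0, -1.0]]
wrist_force: [-0.2, 0.1, -1.4]
grip_width: 0.0358
```

Emit:
{"api": "play_rows", "payload": {
  "series": [
    {"jaw": 0.3,"slide": [0,0,0.001],"turn": 0},
    {"jaw": 0.3,"slide": [0,0,0.001],"turn": 0},
    {"jaw": 0.3,"slide": [0,0,0],"turn": 0}
  ]
}}

```text
t: 15.55
tcp_pos: [0.5891, -0.2621, 0.0313]
ee_rot: [[-0.078, 0.997, -0.0], [0.997, 0.078, 0.0], [0.0, -0.0, -1.0]]
wrist_force: [-0.6, 0.3, 0.4]
grip_width: 0.0362
```

Emit:
{"api": "play_rows", "payload": {
  "series": [
    {"jaw": 0.3,"slide": [0,0,0.001],"turn": 0},
    {"jaw": 0.3,"slide": [0,0,0],"turn": 0}
  ]
}}

```text
t: 15.8
tcp_pos: [0.5892, -0.2622, 0.0311]
ee_rot: [[-0.078, 0.997, 0.0], [0.997, 0.078, 0.0], [0.0, 0.0, -1.0]]
wrist_force: [-2.4, 1.1, 6.2]
grip_width: 0.0356
```

Contact again, so I'll release and rise, then go over the teal block.

Emit:
{"api": "play_rows", "payload": {
  "series": [
    {"jaw": 0.5,"slide": [0,0,0],"turn": 0},
    {"jaw": 0.62,"slide": [0,0,0],"turn": 0},
    {"jaw": 0.7,"slide": [0,0,0],"turn": 0},
    {"jaw": 0.7,"slide": [0,0,-0.015],"turn": 0},
    {"jaw": 0.7,"slide": [0,0,-0.04],"turn": 0}
  ]
}}

```text
t: 16.42
tcp_pos: [0.588, -0.2615, 0.0849]
ee_rot: [[-0.078, 0.997, -0.003], [0.997, 0.078, 0.001], [0.001, -0.003, -1.0]]
wrist_force: [0.8, -1.1, 0.3]
grip_width: 0.0599
```

Emit:
{"api": "play_rows", "payload": {
  "series": [
    {"jaw": 1,"slide": [0,0,-0.06],"turn": 0},
    {"jaw": 1,"slide": [0,0,0],"turn": 0}
  ]
}}

```text
t: 16.68
tcp_pos: [0.5921, -0.2643, 0.1514]
ee_rot: [[-0.077, 0.997, 0.009], [0.997, 0.077, -0.003], [-0.004, 0.009, -1.0]]
wrist_force: [0.6, -0.4, 0.3]
grip_width: 0.0852
```

```bash
python3 -c "
from h import *
go(.445,-.21,.14,4.3)
go(.446,-.255,.14,4.3)
wshot('w7.png')"
```

```text
t 16.68 tcp [ 0.5921 -0.2643  0.1514] yaw 4.43 tilt [ 9.5 -3.4] w 0.0852 F [ 0.6 -0.4  0.3]
 slide total [ 0.0655 -0.1425  0.0098] dist 0.157 turn 0.0022
t 16.68 tcp [ 0.5921 -0.2643  0.1514] yaw 4.43 tilt [ 9.5 -3.4] w 0.0852 F [ 0.6 -0.4  0.3]
 slide total [ 0.0206 -0.145   0.01  ] dist 0.147 turn 0.0022
```

View pics/w7.png

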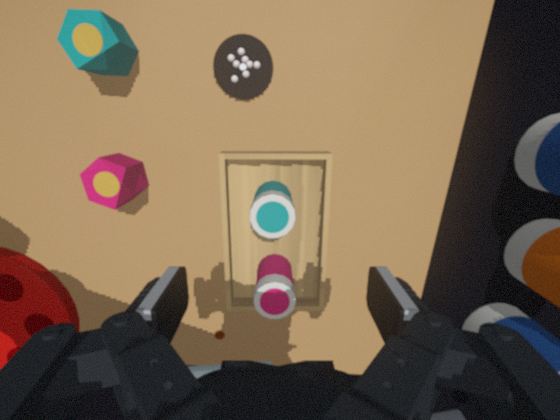

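Both jars stand in the tray. I'll move near the blocks to see their yaw.

Emit:
{"api": "play_rows", "payload": {
  "series": [
    {"jaw": 1,"slide": [0,-0.05,0],"turn": 0},
    {"jaw": 1,"slide": [-0.005,-0.05,0],"turn": 0},
    {"jaw": 1,"slide": [-0.005,-0.045,0],"turn": 0},
    {"jaw": 1,"slide": [0,0,0],"turn": 0},
    {"jaw": 1,"slide": [0,0,0],"turn": 0}
  ]
}}

```text
t: 17.35
tcp_pos: [0.4458, -0.2829, 0.1451]
ee_rot: [[-0.078, 0.997, 0.0], [0.997, 0.078, 0.0], [0.0, 0.0, -1.0]]
wrist_force: [-0.5, 0.3, -0.2]
grip_width: 0.0854
```

```bash
python3 -c "
from h import *
go(.446,-.255,.006,4.3)
wshot('w8.png')
f=cv2.imread('pics/raw_w8.png')
cv2.imwrite('pics/w8c.png',cv2.resize(f[50:350,160:460],None,fx=2,fy=2,interpolation=cv2.INTER_CUBIC))"
```

```text
t 17.35 tcp [ 0.4458 -0.2829  0.1451] yaw 4.49 tilt [0.  0.4] w 0.0854 F [-0.5  0.3 -0.2]
 slide total [0.0277 0.0024 0.1391] dist 0.142 turn 0.0033
```

View pics/w8.png

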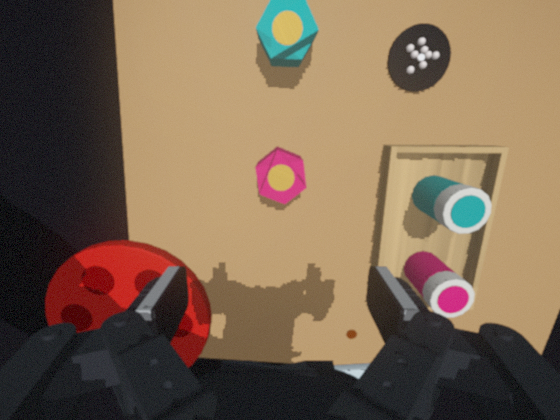

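```bash
python3 -c "
import cv2,numpy as np
f=cv2.imread('pics/raw_w8.png')
a=cv2.resize(f[140:220,245:325],None,fx=5,fy=5,interpolation=cv2.INTER_CUBIC)
b=cv2.resize(f[0:80,250:330],None,fx=5,fy=5,interpolation=cv2.INTER_CUBIC)
cv2.imwrite('pics/w8c.png',np.hstack([a,b]))"
```

```text
(no output)
```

View pics/w8c.png

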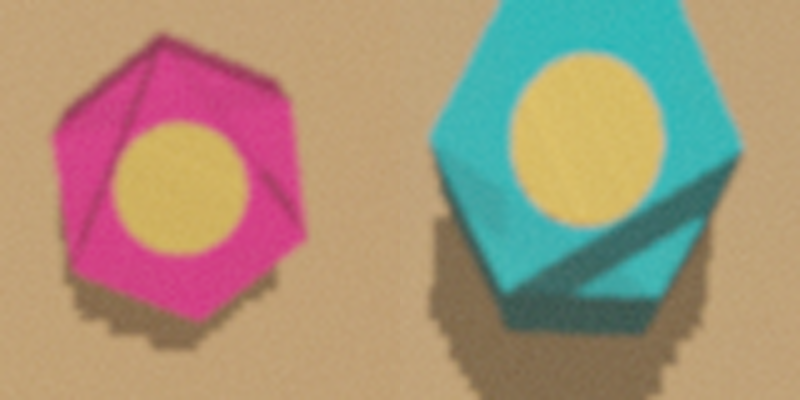

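```bash
python3 - <<'E'
from h import *
r,p=pickle.load(open('pics/w8.png.pkl','rb'))
def hexy(cs,ox,oy,c0):
    P=np.array([ray(r,ox+(u+.5)/5-.5,oy+(v+.5)/5-.5,.036,p)[:2] for u,v in cs])
    C=ray(r,ox+(c0[0]+.5)/5-.5,oy+(c0[1]+.5)/5-.5,.036,p)[:2]
    d=P-C; a=np.degrees(np.arctan2(d[:,1],d[:,0]))
    m=np.degrees(np.angle(np.exp(6j*np.radians(a)).mean()))/6
    print('C',C.round(4),'mean',P.mean(0).round(4),'rad',np.linalg.norm(d,axis=1).round(4),'cornerang mod60',(a%60).round(1),m.round(1))
hexy([(163,40),(290,98),(303,237),(200,322),(72,270),(55,135)],245,140,(180,188))
hexy([(30,140),(342,153),(105,295),(260,300)],250,0,(188,140))
E
```

```text
C [ 0.446  -0.2532] mean [ 0.446  -0.2528] rad [0.0242 0.0232 0.0222 0.0233 0.0229 0.0223] cornerang mod60 [41.1 44.1 42.6 43.  42.  41.3] -17.6
C [ 0.4419 -0.1439] mean [ 0.4423 -0.1546] rad [0.0229 0.0224 0.0237 0.0237] cornerang mod60 [4.4 0.2 3.6 1.9] 2.5
```

Emit:
{"api": "play_rows", "payload": {
  "series": [
    {"jaw": 1,"slide": [0.029,0.0024,0.03],"turn": 0},
    {"jaw": 1,"slide": [0,0,0],"turn": -0.138},
    {"jaw": 1,"slide": [0,0,0.03],"turn": 0},
    {"jaw": 1,"slide": [0,0,0],"turn": 0},
    {"jaw": 1,"slide": [0,0,0],"turn": 0}
  ]
}}

```text
t: 18.02
tcp_pos: [0.4462, -0.2544, 0.0856]
ee_rot: [[-0.215, 0.977, 0.0], [0.977, 0.215, -0.0], [-0.0, -0.0, -1.0]]
wrist_force: [0.3, -1.4, 0.7]
grip_width: 0.0856
```

```bash
python3 -c "
from h import *
go(.446,-.2535,.005,12.4)"
```

```text
t 18.02 tcp [ 0.4462 -0.2544  0.0856] yaw 12.4 tilt [ 0.  -0.4] w 0.0856 F [ 0.3 -1.4  0.7]
 slide total [0.0009 0.     0.0806] dist 0.081 turn -0.0001
```

Emit:
{"api": "play_rows", "payload": {
  "series": [
    {"jaw": 1,"slide": [0.001,0,0.03],"turn": 0},
    {"jaw": 1,"slide": [0,0,0.03],"turn": 0},
    {"jaw": 1,"slide": [0,0,0.015],"turn": 0},
    {"jaw": 1,"slide": [0,0,0.005],"turn": 0},
    {"jaw": 1,"slide": [0,0,0],"turn": 0}
  ]
}}

```text
t: 18.65
tcp_pos: [0.4457, -0.2536, 0.0058]
ee_rot: [[-0.214, 0.977, 0.001], [0.977, 0.214, -0.0], [-0.001, 0.001, -1.0]]
wrist_force: [1.0, -0.6, -0.6]
grip_width: 0.085
```

Emit:
{"api": "play_rows", "payload": {
  "series": [
    {"jaw": 0.5,"slide": [0,0,0],"turn": 0},
    {"jaw": 0.4,"slide": [0,0,0],"turn": 0},
    {"jaw": 0.35,"slide": [0,0,0],"turn": 0},
    {"jaw": 0.35,"slide": [0,0,0],"turn": 0},
    {"jaw": 0.35,"slide": [0,0,0],"turn": 0}
  ],
  "newtons": 30
}}

```text
t: 19.27
tcp_pos: [0.4457, -0.2533, 0.0059]
ee_rot: [[-0.214, 0.977, 0.001], [0.977, 0.214, 0.0], [-0.0, 0.001, -1.0]]
wrist_force: [-0.9, 1.1, 7.1]
grip_width: 0.0395
```

```bash
python3 -c "
from h import *
go(.446,-.2535,.005,12.4)
wshot('w9.png')"
```

```text
t 19.27 tcp [ 0.4457 -0.2533  0.0059] yaw 12.37 tilt [0.9 0. ] w 0.0395 F [-0.9  1.1  7.1]
 slide total [-0.0002  0.0003  0.0009] dist 0.001 turn -0.0004
```

View pics/w9.png

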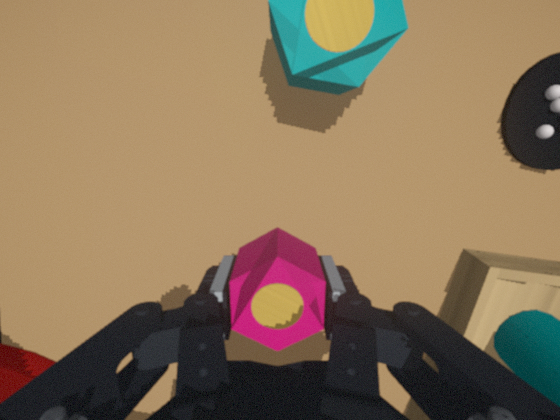

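The pink block is held on its flats (39.5 mm). I'll lift it and take it to the blue tray.

Emit:
{"api": "play_rows", "payload": {
  "series": [
    {"jaw": 0.35,"slide": [0,0,-0.01],"turn": 0},
    {"jaw": 0.35,"slide": [0,0,-0.03],"turn": 0},
    {"jaw": 0.35,"slide": [0,0,-0.045],"turn": 0},
    {"jaw": 0.35,"slide": [0,0,-0.04],"turn": 0},
    {"jaw": 0.35,"slide": [0,0,0],"turn": 0}
  ],
  "newtons": 45
}}

```text
t: 19.95
tcp_pos: [0.447, -0.2542, 0.1332]
ee_rot: [[-0.214, 0.977, 0.006], [0.977, 0.214, -0.001], [-0.003, 0.005, -1.0]]
wrist_force: [-0.1, -0.1, -0.8]
grip_width: 0.0396
```

Emit:
{"api": "play_rows", "payload": {
  "series": [
    {"jaw": 0.35,"slide": [0,0,0],"turn": 0.155},
    {"jaw": 0.35,"slide": [0,0,0],"turn": 0.154},
    {"jaw": 0.35,"slide": [0,0,0],"turn": 0}
  ]
}}

```text
t: 20.32
tcp_pos: [0.4447, -0.2528, 0.1296]
ee_rot: [[0.091, 0.996, -0.002], [0.996, -0.091, 0.0], [-0.0, -0.002, -1.0]]
wrist_force: [0.3, 0.4, -0.1]
grip_width: 0.0394
```

```bash
python3 -c "
from h import *
go(.602,.3418,.13,-5.3)"
```

```text
t 20.32 tcp [ 0.4447 -0.2528  0.1296] yaw -5.25 tilt [-1.7  0.2] w 0.0394 F [ 0.3  0.4 -0.1]
 slide total [ 6.065e-01  1.023e-01 -6.000e-04] dist 0.615 turn 0.0009
```

Emit:
{"api": "play_rows", "payload": {
  "series": [
    {"jaw": 0.35,"slide": [0.03,0.005,0],"turn": 0},
    {"jaw": 0.35,"slide": [0.05,0.0085,0],"turn": 0},
    {"jaw": 0.35,"slide": [0.055,0.009,0],"turn": 0},
    {"jaw": 0.35,"slide": [0.055,0.0095,0],"turn": 0},
    {"jaw": 0.35,"slide": [0.055,0.0095,0],"turn": 0}
  ]
}}

```text
t: 20.95
tcp_pos: [0.5093, -0.0114, 0.13]
ee_rot: [[0.089, 0.996, -0.0], [0.996, -0.089, -0.0], [-0.0, -0.0, -1.0]]
wrist_force: [0.2, -1.1, -0.5]
grip_width: 0.0395
```

Emit:
{"api": "play_rows", "payload": {
  "series": [
    {"jaw": 0.35,"slide": [0.055,0.0095,0],"turn": 0},
    {"jaw": 0.35,"slide": [0.055,0.0095,0],"turn": 0},
    {"jaw": 0.35,"slide": [0.055,0.0095,0],"turn": 0},
    {"jaw": 0.35,"slide": [0.055,0.0095,0],"turn": 0},
    {"jaw": 0.35,"slide": [0.055,0.009,0],"turn": 0}
  ]
}}

```text
t: 21.58
tcp_pos: [0.5816, 0.2579, 0.1296]
ee_rot: [[0.089, 0.996, -0.001], [0.996, -0.089, -0.0], [-0.001, -0.001, -1.0]]
wrist_force: [0.8, 0.6, -0.8]
grip_width: 0.0396
```

Emit:
{"api": "play_rows", "payload": {
  "series": [
    {"jaw": 0.35,"slide": [0.05,0.0085,0],"turn": 0},
    {"jaw": 0.35,"slide": [0.036,0.006,0],"turn": 0},
    {"jaw": 0.35,"slide": [0,0,0.03],"turn": 0},
    {"jaw": 0.35,"slide": [0,0,0.02],"turn": 0},
    {"jaw": 0.35,"slide": [0,0,0],"turn": 0}
  ]
}}

```text
t: 22.2
tcp_pos: [0.6027, 0.339, 0.078]
ee_rot: [[0.093, 0.996, -0.004], [0.996, -0.093, -0.003], [-0.003, -0.004, -1.0]]
wrist_force: [-0.9, -0.1, -0.0]
grip_width: 0.0393
```

Emit:
{"api": "play_rows", "payload": {
  "series": [
    {"jaw": 0.35,"slide": [0,0,0],"turn": 0}
  ]
}}

```text
t: 22.32
tcp_pos: [0.6047, 0.3398, 0.081]
ee_rot: [[0.093, 0.996, 0.001], [0.996, -0.093, 0.0], [0.0, 0.001, -1.0]]
wrist_force: [0.4, 0.0, -0.8]
grip_width: 0.0396
```

```bash
python3 -c "
from h import *
go(.602,.3418,.01,-5.3)
wshot('w10.png')"
```

```text
t 22.32 tcp [0.6047 0.3398 0.081 ] yaw -5.36 tilt [0.7 0.2] w 0.0396 F [ 0.4  0.  -0.8]
 slide total [ 0.0017 -0.003   0.071 ] dist 0.071 turn -0.0011
```

View pics/w10.png

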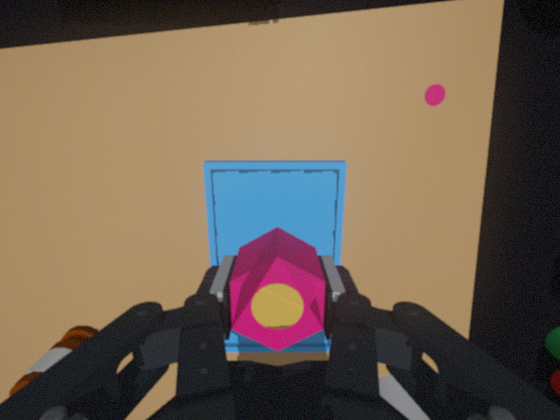

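```bash
python3 - <<'E'
from h import *
r,p=pickle.load(open('pics/w10.png.pkl','rb'))
for u,v in [(205,162),(345,162),(338,350),(222,350)]: print(ray(r,u,v,.01,p).round(4))
E
```

```text
[0.559  0.3914 0.01  ]
[0.6555 0.3823 0.01  ]
[0.6449 0.225  0.01  ]
[0.5476 0.2342 0.01  ]
```

Emit:
{"api": "play_rows", "payload": {
  "series": [
    {"jaw": 0.35,"slide": [0.003,-0.001,0.02],"turn": 0},
    {"jaw": 0.35,"slide": [0,0,0.025],"turn": 0},
    {"jaw": 0.35,"slide": [0,0,0.014],"turn": 0},
    {"jaw": 0.35,"slide": [0,0,0.006],"turn": 0},
    {"jaw": 0.35,"slide": [0,0,0],"turn": 0}
  ]
}}

```text
t: 23.0
tcp_pos: [0.6035, 0.3436, 0.0152]
ee_rot: [[0.093, 0.996, -0.0], [0.996, -0.093, -0.0], [-0.0, -0.0, -1.0]]
wrist_force: [-0.6, -0.6, 0.2]
grip_width: 0.0392
```

Emit:
{"api": "play_rows", "payload": {
  "series": [
    {"jaw": 0.35,"slide": [0,0,0.002],"turn": 0},
    {"jaw": 0.35,"slide": [0,0,0.001],"turn": 0},
    {"jaw": 0.35,"slide": [0,0,0],"turn": 0}
  ]
}}

```text
t: 23.38
tcp_pos: [0.6035, 0.3438, 0.0126]
ee_rot: [[0.093, 0.996, 0.0], [0.996, -0.093, 0.0], [0.0, 0.0, -1.0]]
wrist_force: [0.3, 0.2, -1.0]
grip_width: 0.0396
```

Emit:
{"api": "play_rows", "payload": {
  "series": [
    {"jaw": 0.35,"slide": [0,0,0.001],"turn": 0},
    {"jaw": 0.35,"slide": [0,0,0.001],"turn": 0},
    {"jaw": 0.35,"slide": [0,0,0],"turn": 0}
  ]
}}

```text
t: 23.75
tcp_pos: [0.6035, 0.3437, 0.011]
ee_rot: [[0.093, 0.996, -0.0], [0.996, -0.093, 0.0], [0.0, -0.0, -1.0]]
wrist_force: [-1.8, 0.3, 5.2]
grip_width: 0.0392
```

Emit:
{"api": "play_rows", "payload": {
  "series": [
    {"jaw": 0.35,"slide": [0,0,0.001],"turn": 0},
    {"jaw": 0.35,"slide": [0,0,0],"turn": 0}
  ]
}}

```text
t: 24.0
tcp_pos: [0.6035, 0.3438, 0.011]
ee_rot: [[0.093, 0.996, -0.0], [0.996, -0.093, 0.001], [0.001, -0.0, -1.0]]
wrist_force: [-5.1, -1.6, 12.1]
grip_width: 0.0392
```

Emit:
{"api": "play_rows", "payload": {
  "series": [
    {"jaw": 0.52,"slide": [0,0,0],"turn": 0},
    {"jaw": 0.58,"slide": [0,0,0],"turn": 0},
    {"jaw": 0.6,"slide": [0,0,0],"turn": 0},
    {"jaw": 0.6,"slide": [0,0,-0.015],"turn": 0},
    {"jaw": 0.6,"slide": [0,0,-0.04],"turn": 0}
  ]
}}

```text
t: 24.62
tcp_pos: [0.6021, 0.3431, 0.0637]
ee_rot: [[0.093, 0.996, -0.003], [0.996, -0.093, -0.002], [-0.002, -0.003, -1.0]]
wrist_force: [0.2, 0.5, 0.2]
grip_width: 0.0511
```

Emit:
{"api": "play_rows", "payload": {
  "series": [
    {"jaw": 1,"slide": [0,0,-0.055],"turn": 0},
    {"jaw": 1,"slide": [0,0,-0.02],"turn": 0},
    {"jaw": 1,"slide": [0,0,0],"turn": 0.13},
    {"jaw": 1,"slide": [0,0,0],"turn": 0.13},
    {"jaw": 1,"slide": [0,0,0],"turn": 0.13}
  ]
}}

```text
t: 25.25
tcp_pos: [0.6031, 0.3436, 0.1396]
ee_rot: [[0.468, 0.884, -0.0], [0.884, -0.468, 0.0], [0.0, -0.0, -1.0]]
wrist_force: [0.6, 0.2, 0.5]
grip_width: 0.0854
```

```bash
python3 -c "
from h import *
go(.442,-.1445,.14,-27.5)
wshot('w11.png')"
```

```text
t 25.25 tcp [0.6031 0.3436 0.1396] yaw -27.92 tilt [-0.3  0.2] w 0.0854 F [0.6 0.2 0.5]
 slide total [-5.068e-01  8.620e-02 -5.000e-04] dist 0.514 turn -0.0073
```

View pics/w11.png

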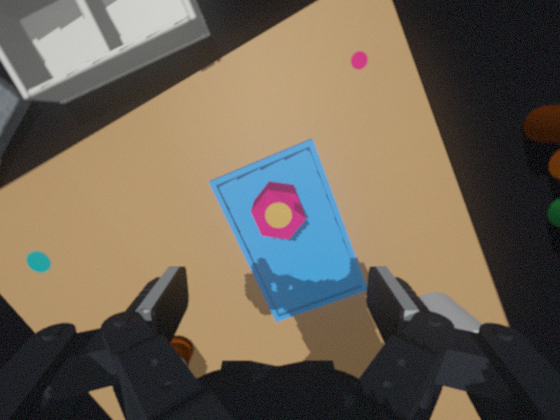

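The pink block lies flat in the blue tray at (278,213). Next, the teal block.

Emit:
{"api": "play_rows", "payload": {
  "series": [
    {"jaw": 1,"slide": [-0.05,0.0085,0],"turn": 0},
    {"jaw": 1,"slide": [-0.05,0.0085,0],"turn": 0},
    {"jaw": 1,"slide": [-0.055,0.0095,0],"turn": 0},
    {"jaw": 1,"slide": [-0.055,0.0095,0],"turn": 0},
    {"jaw": 1,"slide": [-0.055,0.0095,0],"turn": 0}
  ]
}}

```text
t: 25.92
tcp_pos: [0.5199, 0.0862, 0.1396]
ee_rot: [[0.463, 0.887, 0.0], [0.887, -0.463, 0.0], [0.0, 0.0, -1.0]]
wrist_force: [1.1, -0.4, -0.3]
grip_width: 0.0853
```

Emit:
{"api": "play_rows", "payload": {
  "series": [
    {"jaw": 1,"slide": [-0.055,0.0095,0],"turn": 0},
    {"jaw": 1,"slide": [-0.055,0.0095,0],"turn": 0},
    {"jaw": 1,"slide": [-0.055,0.0095,0],"turn": 0},
    {"jaw": 1,"slide": [-0.05,0.0085,0],"turn": 0},
    {"jaw": 1,"slide": [-0.027,0.004,0],"turn": 0}
  ]
}}

```text
t: 26.55
tcp_pos: [0.4432, -0.1482, 0.1397]
ee_rot: [[0.466, 0.885, 0.0], [0.885, -0.466, 0.0], [0.0, 0.0, -1.0]]
wrist_force: [0.4, -0.3, 0.4]
grip_width: 0.0854
```

Emit:
{"api": "play_rows", "payload": {
  "series": [
    {"jaw": 1,"slide": [0,0,0],"turn": 0},
    {"jaw": 1,"slide": [0,0,0],"turn": 0}
  ]
}}

```text
t: 26.8
tcp_pos: [0.4449, -0.1448, 0.1394]
ee_rot: [[0.463, 0.886, 0.0], [0.886, -0.463, 0.001], [0.001, -0.0, -1.0]]
wrist_force: [0.1, 0.1, -0.4]
grip_width: 0.0853
```

```bash
python3 -c "
from h import *
go(.442,-.1445,.005,-27.5)
wshot('w12.png')"
```

```text
t 26.8 tcp [ 0.4449 -0.1448  0.1394] yaw -27.58 tilt [0.2 0.6] w 0.0853 F [ 0.1  0.1 -0.4]
 slide total [-0.0012 -0.0027  0.1344] dist 0.134 turn -0.0015
```

View pics/w12.png

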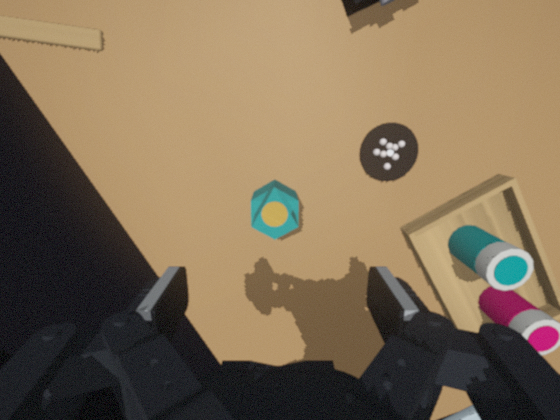

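Emit:
{"api": "play_rows", "payload": {
  "series": [
    {"jaw": 1,"slide": [-0.0012,-0.0027,0.04],"turn": 0},
    {"jaw": 1,"slide": [0,0,0.045],"turn": 0},
    {"jaw": 1,"slide": [0,0,0.03],"turn": 0},
    {"jaw": 1,"slide": [0,0,0.014],"turn": 0},
    {"jaw": 1,"slide": [0,0,0.005],"turn": 0}
  ]
}}

```text
t: 27.48
tcp_pos: [0.4418, -0.1448, 0.005]
ee_rot: [[0.463, 0.886, -0.0], [0.886, -0.463, 0.0], [-0.0, -0.0, -1.0]]
wrist_force: [-0.2, -0.1, -0.3]
grip_width: 0.0852
```

Emit:
{"api": "play_rows", "payload": {
  "series": [
    {"jaw": 0.9,"slide": [0,0,0],"turn": 0},
    {"jaw": 0.5,"slide": [0,0,0],"turn": 0},
    {"jaw": 0.4,"slide": [0,0,0],"turn": 0},
    {"jaw": 0.35,"slide": [0,0,0],"turn": 0},
    {"jaw": 0.35,"slide": [0,0,0],"turn": 0}
  ],
  "newtons": 30
}}

```text
t: 28.1
tcp_pos: [0.4421, -0.1453, 0.006]
ee_rot: [[0.464, 0.886, 0.001], [0.886, -0.464, 0.0], [0.001, 0.001, -1.0]]
wrist_force: [-1.0, 0.7, 6.8]
grip_width: 0.0398
```

Emit:
{"api": "play_rows", "payload": {
  "series": [
    {"jaw": 0.35,"slide": [0,0,0],"turn": 0}
  ]
}}

```text
t: 28.22
tcp_pos: [0.4421, -0.1453, 0.006]
ee_rot: [[0.464, 0.886, 0.001], [0.886, -0.464, 0.0], [0.001, 0.001, -1.0]]
wrist_force: [-1.0, -0.2, 6.8]
grip_width: 0.0397
```

```bash
python3 -c "
from h import *
go(.442,-.1445,.005,-27.5)
wshot('w13.png')"
```

```text
t 28.23 tcp [ 0.4421 -0.1453  0.006 ] yaw -27.67 tilt [1.3 0.4] w 0.0397 F [-1.  -0.2  6.8]
 slide total [ 0.0006 -0.0005  0.001 ] dist 0.001 turn -0.003
```

View pics/w13.png

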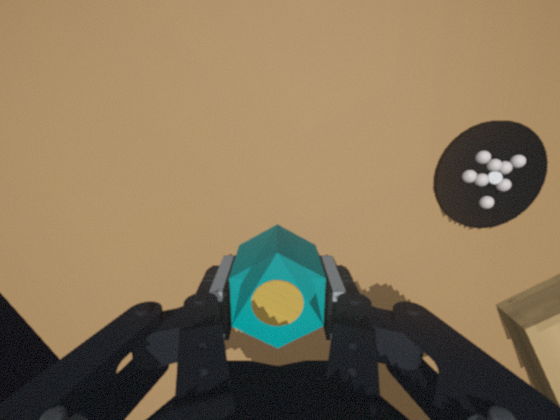

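Emit:
{"api": "play_rows", "payload": {
  "series": [
    {"jaw": 0.35,"slide": [0,0,-0.01],"turn": 0},
    {"jaw": 0.35,"slide": [0,0,-0.03],"turn": 0},
    {"jaw": 0.35,"slide": [0,0,-0.045],"turn": 0},
    {"jaw": 0.35,"slide": [0,0,-0.04],"turn": 0},
    {"jaw": 0.35,"slide": [0,0,0],"turn": 0}
  ],
  "newtons": 45
}}

```text
t: 28.9
tcp_pos: [0.4433, -0.1456, 0.1329]
ee_rot: [[0.464, 0.886, 0.005], [0.886, -0.464, 0.0], [0.003, 0.005, -1.0]]
wrist_force: [0.2, 0.6, -0.9]
grip_width: 0.0394
```

Emit:
{"api": "play_rows", "payload": {
  "series": [
    {"jaw": 0.35,"slide": [0,0,0],"turn": -0.13},
    {"jaw": 0.35,"slide": [0,0,0],"turn": -0.13},
    {"jaw": 0.35,"slide": [0,0,0],"turn": -0.131},
    {"jaw": 0.35,"slide": [0,0,0],"turn": 0}
  ]
}}

```text
t: 29.4
tcp_pos: [0.4409, -0.1451, 0.1298]
ee_rot: [[0.093, 0.996, -0.001], [0.996, -0.093, 0.001], [0.001, -0.001, -1.0]]
wrist_force: [0.2, 1.0, -1.1]
grip_width: 0.0393
```

```bash
python3 -c "
from h import *
go(.5965,.268,.13,-5.3)"
```

```text
t 29.4 tcp [ 0.4409 -0.1451  0.1298] yaw -5.35 tilt [-1.1  0.6] w 0.0393 F [ 0.2  1.  -1.1]
 slide total [ 4.258e-01  1.165e-01 -1.000e-04] dist 0.441 turn -0.0008
```

Emit:
{"api": "play_rows", "payload": {
  "series": [
    {"jaw": 0.35,"slide": [0.03,0.008,0],"turn": 0},
    {"jaw": 0.35,"slide": [0.05,0.0135,0],"turn": 0},
    {"jaw": 0.35,"slide": [0.055,0.015,0],"turn": 0},
    {"jaw": 0.35,"slide": [0.055,0.015,0],"turn": 0},
    {"jaw": 0.35,"slide": [0.055,0.015,0],"turn": 0}
  ]
}}

```text
t: 30.02
tcp_pos: [0.5303, 0.0943, 0.1299]
ee_rot: [[0.095, 0.995, -0.001], [0.995, -0.095, -0.0], [-0.0, -0.001, -1.0]]
wrist_force: [1.4, -0.5, -0.9]
grip_width: 0.0393
```

Emit:
{"api": "play_rows", "payload": {
  "series": [
    {"jaw": 0.35,"slide": [0.055,0.015,0],"turn": 0},
    {"jaw": 0.35,"slide": [0.05,0.014,0],"turn": 0},
    {"jaw": 0.35,"slide": [0.045,0.012,0],"turn": 0},
    {"jaw": 0.35,"slide": [0.03,0.008,0],"turn": 0},
    {"jaw": 0.35,"slide": [0,0,0.03],"turn": 0}
  ]
}}

```text
t: 30.65
tcp_pos: [0.5972, 0.2718, 0.1008]
ee_rot: [[0.09, 0.996, 0.004], [0.996, -0.09, 0.003], [0.003, 0.003, -1.0]]
wrist_force: [-0.1, -0.4, -0.9]
grip_width: 0.0395
```

Emit:
{"api": "play_rows", "payload": {
  "series": [
    {"jaw": 0.35,"slide": [0,0,0.02],"turn": 0},
    {"jaw": 0.35,"slide": [0,0,0],"turn": 0},
    {"jaw": 0.35,"slide": [0,0,0],"turn": 0}
  ]
}}

```text
t: 31.02
tcp_pos: [0.5961, 0.2667, 0.0809]
ee_rot: [[0.094, 0.996, 0.001], [0.996, -0.094, 0.0], [0.0, 0.001, -1.0]]
wrist_force: [-0.1, -0.1, -0.0]
grip_width: 0.0394
```

```bash
python3 -c "
from h import *
go(.5965,.268,.015,-5.3)
wshot('w14.png')"
```

```text
t 31.02 tcp [0.5961 0.2667 0.0809] yaw -5.37 tilt [0.6 0.1] w 0.0394 F [-0.1 -0.1 -0. ]
 slide total [0.0014 0.0002 0.0659] dist 0.066 turn -0.0012
```

View pics/w14.png

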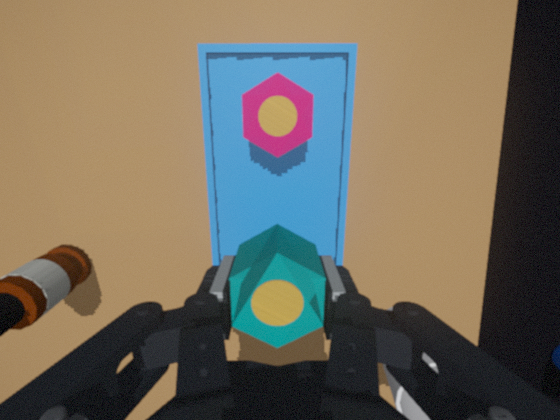

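Emit:
{"api": "play_rows", "payload": {
  "series": [
    {"jaw": 0.35,"slide": [0.001,0,0.02],"turn": 0},
    {"jaw": 0.35,"slide": [0,0,0.025],"turn": 0},
    {"jaw": 0.35,"slide": [0,0,0.014],"turn": 0},
    {"jaw": 0.35,"slide": [0,0,0.006],"turn": 0},
    {"jaw": 0.35,"slide": [0,0,0],"turn": 0}
  ]
}}

```text
t: 31.7
tcp_pos: [0.5958, 0.2681, 0.0152]
ee_rot: [[0.092, 0.996, -0.0], [0.996, -0.092, -0.0], [-0.0, -0.0, -1.0]]
wrist_force: [-0.6, -0.5, -0.4]
grip_width: 0.0393
```

Emit:
{"api": "play_rows", "payload": {
  "series": [
    {"jaw": 0.35,"slide": [0,0,0.002],"turn": 0},
    {"jaw": 0.35,"slide": [0,0,0.001],"turn": 0},
    {"jaw": 0.35,"slide": [0,0,0.001],"turn": 0},
    {"jaw": 0.35,"slide": [0,0,0],"turn": 0}
  ]
}}

```text
t: 32.2
tcp_pos: [0.5957, 0.2683, 0.0113]
ee_rot: [[0.092, 0.996, 0.0], [0.996, -0.092, 0.0], [0.0, -0.0, -1.0]]
wrist_force: [-0.3, 0.5, 0.2]
grip_width: 0.0396
```

Emit:
{"api": "play_rows", "payload": {
  "series": [
    {"jaw": 0.35,"slide": [0,0,0.001],"turn": 0},
    {"jaw": 0.35,"slide": [0,0,0],"turn": 0}
  ]
}}

```text
t: 32.45
tcp_pos: [0.5958, 0.2683, 0.0112]
ee_rot: [[0.092, 0.996, -0.0], [0.996, -0.092, 0.001], [0.001, -0.0, -1.0]]
wrist_force: [-2.5, -0.8, 5.8]
grip_width: 0.0394
```

Emit:
{"api": "play_rows", "payload": {
  "series": [
    {"jaw": 0.35,"slide": [0,0,0.0005],"turn": 0},
    {"jaw": 0.35,"slide": [0,0,0],"turn": 0}
  ]
}}

```text
t: 32.7
tcp_pos: [0.5958, 0.2683, 0.0112]
ee_rot: [[0.092, 0.996, -0.0], [0.996, -0.092, 0.001], [0.001, -0.0, -1.0]]
wrist_force: [-4.8, -0.9, 10.3]
grip_width: 0.0393
```

Emit:
{"api": "play_rows", "payload": {
  "series": [
    {"jaw": 0.52,"slide": [0,0,0],"turn": 0},
    {"jaw": 0.58,"slide": [0,0,0],"turn": 0},
    {"jaw": 0.6,"slide": [0,0,0],"turn": 0},
    {"jaw": 0.6,"slide": [0,0,-0.015],"turn": 0},
    {"jaw": 0.6,"slide": [0,0,-0.04],"turn": 0}
  ]
}}

```text
t: 33.33
tcp_pos: [0.5945, 0.2678, 0.0644]
ee_rot: [[0.092, 0.996, -0.003], [0.996, -0.092, -0.002], [-0.002, -0.003, -1.0]]
wrist_force: [0.5, 0.7, 0.0]
grip_width: 0.0516
```

Emit:
{"api": "play_rows", "payload": {
  "series": [
    {"jaw": 1,"slide": [0,0,-0.06],"turn": 0},
    {"jaw": 1,"slide": [0,0,-0.04],"turn": 0},
    {"jaw": 1,"slide": [0,0,0],"turn": 0}
  ]
}}

```text
t: 33.7
tcp_pos: [0.5983, 0.2687, 0.1697]
ee_rot: [[0.092, 0.996, 0.007], [0.996, -0.092, 0.004], [0.004, 0.006, -1.0]]
wrist_force: [-0.7, 0.4, -0.7]
grip_width: 0.0854
```

```bash
python3 -c "
from h import *
go(.4294,.205,.165,-5.3)"
```

```text
t 33.7 tcp [0.5983 0.2687 0.1697] yaw -5.31 tilt [6.7 3.9] w 0.0854 F [-0.7  0.4 -0.7]
 slide total [-0.079  -0.1623  0.0033] dist 0.181 turn -0.0001
```

Emit:
{"api": "play_rows", "payload": {
  "series": [
    {"jaw": 1,"slide": [-0.02,-0.04,0],"turn": 0},
    {"jaw": 1,"slide": [-0.023,-0.048,0],"turn": 0},
    {"jaw": 1,"slide": [-0.022,-0.044,0],"turn": 0},
    {"jaw": 1,"slide": [-0.014,-0.03,0],"turn": 0},
    {"jaw": 1,"slide": [0,0,0],"turn": 0}
  ]
}}

```text
t: 34.33
tcp_pos: [0.4244, 0.2035, 0.1643]
ee_rot: [[0.092, 0.996, -0.003], [0.996, -0.092, 0.0], [0.0, -0.003, -1.0]]
wrist_force: [0.7, -0.1, 0.8]
grip_width: 0.0855
```

Emit:
{"api": "play_rows", "payload": {
  "series": [
    {"jaw": 1,"slide": [0,0,0],"turn": 0},
    {"jaw": 1,"slide": [0,0,0],"turn": 0}
  ]
}}

```text
t: 34.58
tcp_pos: [0.4283, 0.2048, 0.1649]
ee_rot: [[0.092, 0.996, 0.001], [0.996, -0.092, -0.0], [-0.0, 0.001, -1.0]]
wrist_force: [0.3, -0.8, 0.3]
grip_width: 0.0853
```

```bash
python3 -c "
from h import *
go(.4294,.2454,.026,-5.3)
wshot('w15.png')
f=cv2.imread('pics/raw_w15.png')
cv2.imwrite('pics/w15c.png',cv2.resize(f[100:300,200:400],None,fx=3,fy=3,interpolation=cv2.INTER_CUBIC))"
```

```text
t 34.58 tcp [0.4283 0.2048 0.1649] yaw -5.28 tilt [ 1.1 -0.2] w 0.0853 F [ 0.3 -0.8  0.3]
 slide total [ 0.0405 -0.0027  0.1389] dist 0.145 turn 0.0004
```

View pics/w15.png

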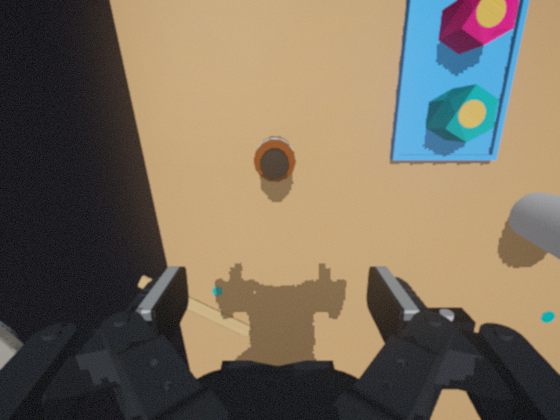

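View pics/w15c.png

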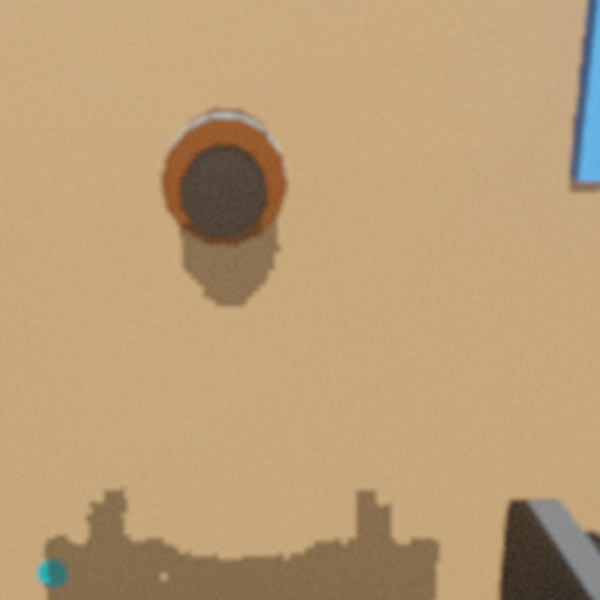

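```bash
python3 - <<'E'
from h import *
r,p=pickle.load(open('pics/w15.png.pkl','rb'))
print(ray(r,274.3,163.7,.084,p),ray(r,274.3,160,.062,p))
E
```

```text
[0.4298992  0.24933288 0.084     ] [0.42969813 0.24923283 0.062     ]
```

Emit:
{"api": "play_rows", "payload": {
  "series": [
    {"jaw": 1,"slide": [0.043,-0.0025,0],"turn": 0},
    {"jaw": 1,"slide": [0,0,0.02],"turn": 0},
    {"jaw": 1,"slide": [0,0,0.03],"turn": 0},
    {"jaw": 1,"slide": [0,0,0],"turn": 0}
  ]
}}

```text
t: 35.12
tcp_pos: [0.4279, 0.2466, 0.1132]
ee_rot: [[0.092, 0.996, -0.003], [0.996, -0.092, -0.003], [-0.004, -0.002, -1.0]]
wrist_force: [0.4, 0.4, 0.6]
grip_width: 0.0855
```

```bash
python3 -c "
from h import *
go(.4296,.2478,.026,-5.3)
wshot('w16.png')"
```

```text
t 35.12 tcp [0.4279 0.2466 0.1132] yaw -5.3 tilt [-2.7 -3.5] w 0.0855 F [0.4 0.4 0.6]
 slide total [0.0016 0.0018 0.0872] dist 0.087 turn 0.0
```

View pics/w16.png

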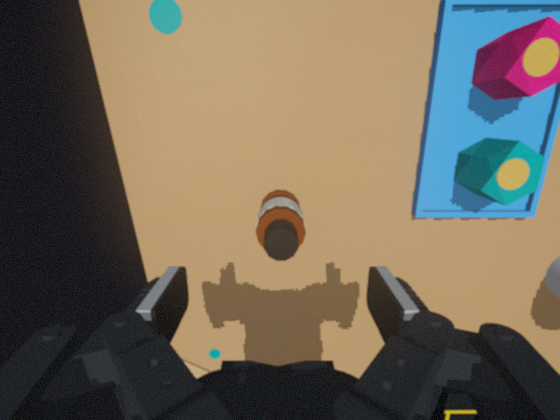

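```bash
python3 - <<'E'
from h import *
r,p=pickle.load(open('pics/w16.png.pkl','rb'))
print(ray(r,281,241,.084,p))
E
```

```text
[0.43017254 0.251651   0.084     ]
```

Emit:
{"api": "play_rows", "payload": {
  "series": [
    {"jaw": 1,"slide": [0.0005,0.001,0.03],"turn": 0},
    {"jaw": 1,"slide": [0,0,0.03],"turn": 0},
    {"jaw": 1,"slide": [0,0,0.02],"turn": 0},
    {"jaw": 1,"slide": [0,0,0.007],"turn": 0},
    {"jaw": 1,"slide": [0,0,0],"turn": 0}
  ]
}}

```text
t: 35.8
tcp_pos: [0.4304, 0.2481, 0.0285]
ee_rot: [[0.092, 0.996, 0.001], [0.996, -0.092, 0.001], [0.001, 0.001, -1.0]]
wrist_force: [0.5, 0.1, 0.7]
grip_width: 0.0854
```

```bash
python3 -c "
from h import *
go(.4296,.2478,.026,-5.3)
wshot('w17.png')"
```

```text
t 35.8 tcp [0.4304 0.2481 0.0285] yaw -5.29 tilt [0.7 0.5] w 0.0854 F [0.5 0.1 0.7]
 slide total [-0.0004 -0.0007  0.0025] dist 0.003 turn 0.0002
```

View pics/w17.png

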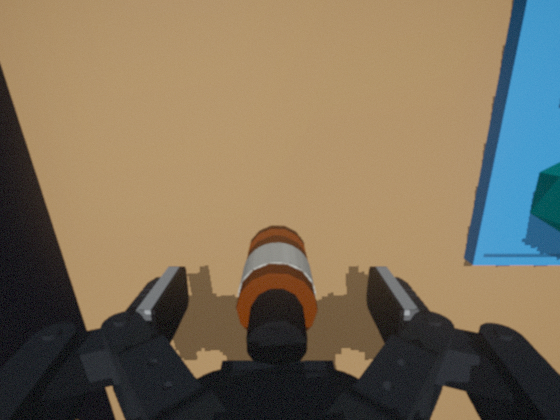

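Emit:
{"api": "play_rows", "payload": {
  "series": [
    {"jaw": 0.5,"slide": [0,0,0.001],"turn": 0},
    {"jaw": 0.35,"slide": [0,0,0],"turn": 0},
    {"jaw": 0.27,"slide": [0,0,0],"turn": 0},
    {"jaw": 0.27,"slide": [0,0,0],"turn": 0},
    {"jaw": 0.27,"slide": [0,0,0],"turn": 0}
  ],
  "newtons": 30
}}

```text
t: 36.48
tcp_pos: [0.4299, 0.2481, 0.0272]
ee_rot: [[0.092, 0.996, 0.0], [0.996, -0.092, 0.001], [0.001, 0.0, -1.0]]
wrist_force: [-1.5, -0.6, 5.8]
grip_width: 0.0332
```

Emit:
{"api": "play_rows", "payload": {
  "series": [
    {"jaw": 0.25,"slide": [0,0,0],"turn": 0},
    {"jaw": 0.25,"slide": [0,0,0],"turn": 0}
  ],
  "newtons": 60
}}

```text
t: 36.72
tcp_pos: [0.4299, 0.2481, 0.0273]
ee_rot: [[0.092, 0.996, 0.0], [0.996, -0.092, 0.001], [0.001, 0.0, -1.0]]
wrist_force: [-0.8, -0.5, 7.6]
grip_width: 0.0329
```

```bash
python3 -c "
from h import *
go(.4296,.2478,.16,-5.3)
wshot('w18.png')"
```

```text
t 36.73 tcp [0.4299 0.2481 0.0273] yaw -5.28 tilt [0.1 0.7] w 0.0329 F [-0.8 -0.5  7.6]
 slide total [-0.0003 -0.0002 -0.1327] dist 0.133 turn 0.0004
```

View pics/w18.png

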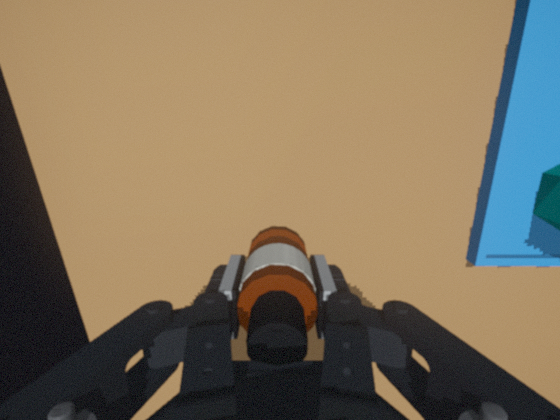

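```bash
python3 - <<'E'
from h import *
r,p=pickle.load(open('pics/w18.png.pkl','rb'))
for v in (340,345): print(ray(r,278,v,.084,p), (p[1].T@(ray(r,278,v,.084,p)-p[0])).round(4))
E
```

```text
[0.43020781 0.25307895 0.084     ] [ 0.005  -0.0001 -0.0567]
[0.43002382 0.2510822  0.084     ] [ 0.003  -0.0001 -0.0567]
```

Emit:
{"api": "play_rows", "payload": {
  "series": [
    {"jaw": 0.25,"slide": [0,0,-0.01],"turn": 0},
    {"jaw": 0.25,"slide": [0,0,-0.03],"turn": 0},
    {"jaw": 0.25,"slide": [0,0,-0.045],"turn": 0},
    {"jaw": 0.25,"slide": [0,0,-0.035],"turn": 0},
    {"jaw": 0.25,"slide": [0,0,0],"turn": 0}
  ]
}}

```text
t: 37.4
tcp_pos: [0.431, 0.2488, 0.1492]
ee_rot: [[0.092, 0.996, 0.003], [0.996, -0.092, 0.004], [0.004, 0.003, -1.0]]
wrist_force: [-1.2, -0.8, -1.3]
grip_width: 0.0328
```

```bash
python3 -c "
from h import *
go(.595,-.045,.147,-4.2)"
```

```text
t 37.4 tcp [0.431  0.2488 0.1492] yaw -5.27 tilt [3.3 3.7] w 0.0328 F [-1.2 -0.8 -1.3]
 slide total [-0.2775  0.1903  0.0016] dist 0.337 turn -0.0187
```

Emit:
{"api": "play_rows", "payload": {
  "series": [
    {"jaw": 0.25,"slide": [-0.025,0.017,0],"turn": 0},
    {"jaw": 0.25,"slide": [-0.04,0.028,0],"turn": 0},
    {"jaw": 0.25,"slide": [-0.045,0.031,0],"turn": 0},
    {"jaw": 0.25,"slide": [-0.045,0.031,0],"turn": 0},
    {"jaw": 0.25,"slide": [-0.045,0.031,0],"turn": 0}
  ]
}}

```text
t: 38.02
tcp_pos: [0.5486, 0.0347, 0.1457]
ee_rot: [[0.092, 0.996, -0.002], [0.996, -0.092, -0.0], [-0.0, -0.002, -1.0]]
wrist_force: [0.2, 1.1, -1.3]
grip_width: 0.0326
```

Emit:
{"api": "play_rows", "payload": {
  "series": [
    {"jaw": 0.25,"slide": [-0.04,0.028,0],"turn": 0},
    {"jaw": 0.25,"slide": [-0.025,0.017,0],"turn": 0},
    {"jaw": 0.25,"slide": [-0.0125,0.0075,0],"turn": -0.019},
    {"jaw": 0.25,"slide": [0,0,0],"turn": 0},
    {"jaw": 0.25,"slide": [0,0,0],"turn": 0}
  ]
}}

```text
t: 38.65
tcp_pos: [0.5931, -0.0449, 0.146]
ee_rot: [[0.072, 0.997, -0.002], [0.997, -0.072, 0.001], [0.0, -0.002, -1.0]]
wrist_force: [-0.1, -0.3, -1.2]
grip_width: 0.0327
```

```bash
python3 -c "
from h import *
go(.595,.008,.1,-4.2)
wshot('w19.png')
f=cv2.imread('pics/raw_w19.png')
cv2.imwrite('pics/w19c.png',cv2.resize(f[130:330,180:380],None,fx=3,fy=3,interpolation=cv2.INTER_CUBIC))"
```

```text
t 38.65 tcp [ 0.5931 -0.0449  0.146 ] yaw -4.16 tilt [-1.7  0.6] w 0.0327 F [-0.1 -0.3 -1.2]
 slide total [ 0.0528 -0.0018  0.046 ] dist 0.07 turn 0.0007
```

View pics/w19.png

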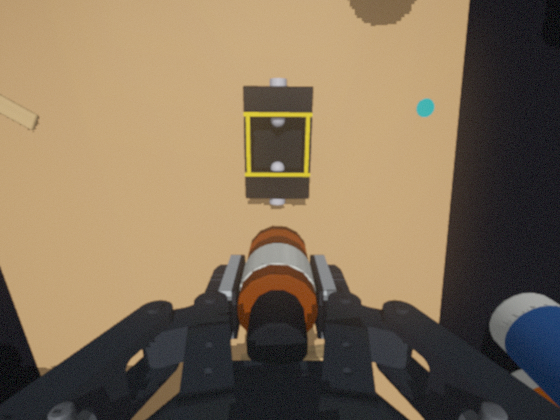

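View pics/w19c.png

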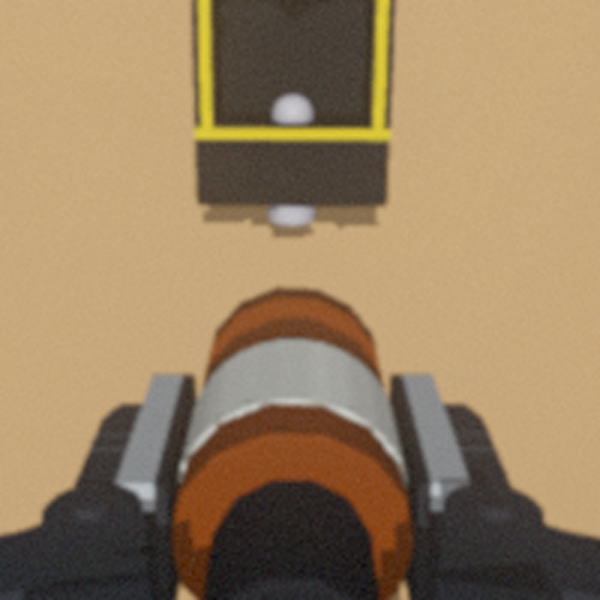

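```bash
python3 - <<'E'
from h import *
r,p=pickle.load(open('pics/w19.png.pkl','rb'))
W=np.array([ray(r,u,v,.028,p) for u,v in [(245,112),(312,112),(310.5,176.5),(244.5,176.5)]])
print(W.round(4), W.mean(0), 'tool',(p[1].T@(W.mean(0)-p[0])).round(4))
zb=p[0][2]-.0273
for z,rr in((zb,.013),(zb+.004,.017)):
    print('front->centre toolx',((p[1].T@(ray(r,277.5,225.7,z,p)-p[0]))[0]-rr).round(4))
for v,z,rr in [(130+402/3,zb+.062,.017)]: print((p[1].T@(ray(r,277.5,v,z,p)-p[0]))[:2]-[rr,0])
for u in (180+172/3,180+412/3): print('side',(p[1].T@(ray(r,u,130+510/3,zb+.062,p)-p[0]))[:2])
E
```

```text
[[ 0.5724  0.0379  0.028 ]
 [ 0.6263  0.0339  0.028 ]
 [ 0.6229 -0.0185  0.028 ]
 [ 0.5665 -0.0144  0.028 ]] [0.59702648 0.00973165 0.028     ] tool [0.0547 0.0002 0.118 ]
front->centre toolx 0.0027
front->centre toolx 0.0001
[ 0.0049189  -0.00023892]
side [ 0.00599627 -0.01635726]
side [0.00603235 0.01572313]
```

Emit:
{"api": "play_rows", "payload": {
  "series": [
    {"jaw": 0.25,"slide": [0.03,0,0],"turn": 0},
    {"jaw": 0.25,"slide": [0.023,0.0005,0.03],"turn": 0},
    {"jaw": 0.25,"slide": [0,0,0.03],"turn": 0},
    {"jaw": 0.25,"slide": [0,0,0.012],"turn": 0},
    {"jaw": 0.25,"slide": [0,0,0],"turn": 0}
  ]
}}

```text
t: 39.33
tcp_pos: [0.5977, 0.0069, 0.0745]
ee_rot: [[0.073, 0.997, -0.001], [0.997, -0.073, -0.0], [-0.0, -0.001, -1.0]]
wrist_force: [0.2, -0.1, -1.2]
grip_width: 0.0331
```

```bash
python3 -c "
from h import *
go(.596,.0088,.0605,-4.2)
wshot('w20.png')
save('side','s20.png',(240,120,380,260),4)
save('top','t20.png',(220,150,340,260),5)
f=cv2.imread('pics/raw_w20.png')
cv2.imwrite('pics/w20c.png',cv2.resize(f[150:380,160:400],None,fx=2.5,fy=2.5,interpolation=cv2.INTER_CUBIC))"
```

```text
t 39.33 tcp [0.5977 0.0069 0.0745] yaw -4.19 tilt [-1.3 -0.3] w 0.0331 F [ 0.2 -0.1 -1.2]
 slide total [ 0.0018 -0.0018  0.014 ] dist 0.014 turn 0.0002
```

View pics/w20c.png

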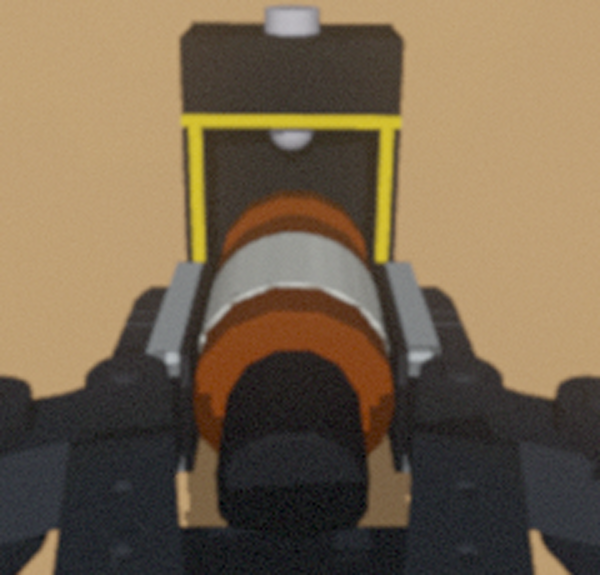

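View pics/s20.png

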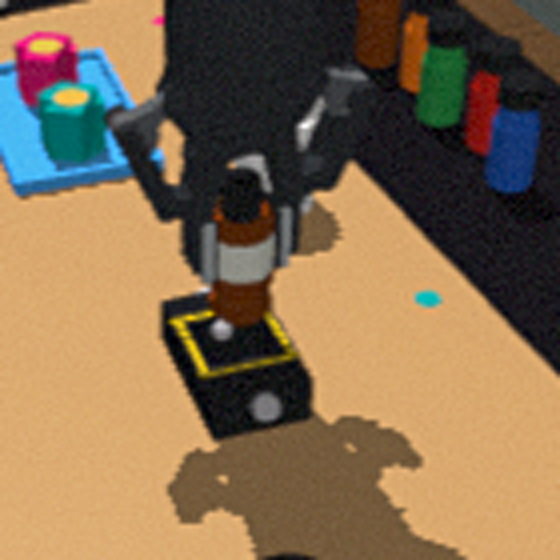

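View pics/t20.png

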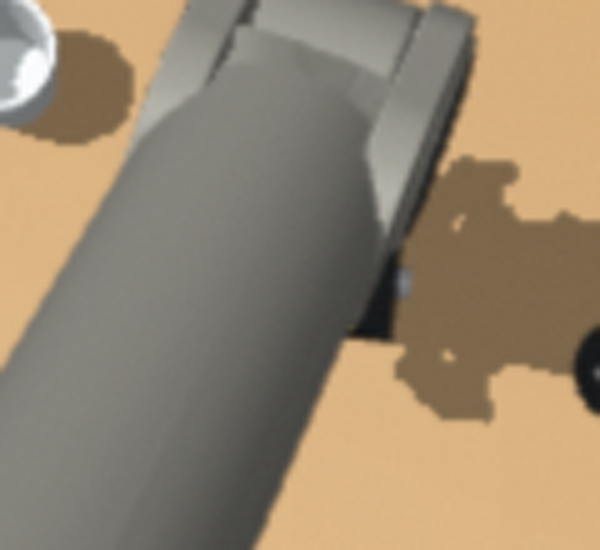

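```bash
python3 - <<'E'
from h import *
r=env.read_camera('side')
def P(u,v,z): return ray(r,240+(u+.5)/4-.5,120+(v+.5)/4-.5,z)
a,b,c=P(168,317,.028),P(207,376,.028),P(299,354,.028)
print(a,b,c,'len',np.linalg.norm(a-b),np.linalg.norm(b-c),'centre',(a+c)/2)
R=np.array(r['orientation']);o=np.array(r['position'])
def proj(X):
    d=R.T@(np.array(X)-o); return np.array([(r['cx']+r['fx']*d[0]/d[2]-240+.5)*4-.5,(r['cy']+r['fy']*d[1]/d[2]-120+.5)*4-.5])
for y in (.003,.007,.011):
  for x in(.594,.5977):
    X=np.array([x,y]);zb=.0472
    th=np.linspace(0,6.28,100)
    def circ(z,rr): return np.array([proj([x+rr*np.cos(t),y+rr*np.sin(t),z]) for t in th])
    f=circ(zb,.013);g=circ(zb+.004,.017);k=circ(zb+.084,.011);s=circ(zb+.062,.017)
    print(x,y,'bottom v max',f[:,1].max().round(0),g[:,1].max().round(0),'u',g[:,0].min().round(0),g[:,0].max().round(0),'cap u',k[:,0].min().round(0),k[:,0].max().round(0),'v',k[:,1].min().round(0))
E
python3 -c "
import cv2
f=cv2.imread('pics/raw_s20.png')
cv2.imwrite('pics/s20z.png',cv2.resize(f[155:235,270:330],None,fx=8,fy=7.5,interpolation=cv2.INTER_CUBIC))"
```

```text
[0.57079503 0.04114364 0.028     ] [ 0.57024819 -0.01407682  0.028     ] [ 0.6224361 -0.0166801  0.028    ] len 0.05522315979168556 0.05225279790018794 centre [0.59661557 0.01223177 0.028     ]
0.594 0.003 bottom v max 333.0 331.0 u 203.0 268.0 cap u 215.0 259.0 v 171.0
0.5977 0.003 bottom v max 331.0 330.0 u 210.0 274.0 cap u 222.0 266.0 v 169.0
0.594 0.007 bottom v max 329.0 327.0 u 200.0 265.0 cap u 212.0 256.0 v 167.0
0.5977 0.007 bottom v max 327.0 325.0 u 207.0 271.0 cap u 218.0 263.0 v 165.0
0.594 0.011 bottom v max 324.0 323.0 u 197.0 261.0 cap u 208.0 253.0 v 163.0
0.5977 0.011 bottom v max 323.0 321.0 u 204.0 268.0 cap u 215.0 259.0 v 162.0
```

View pics/s20z.png

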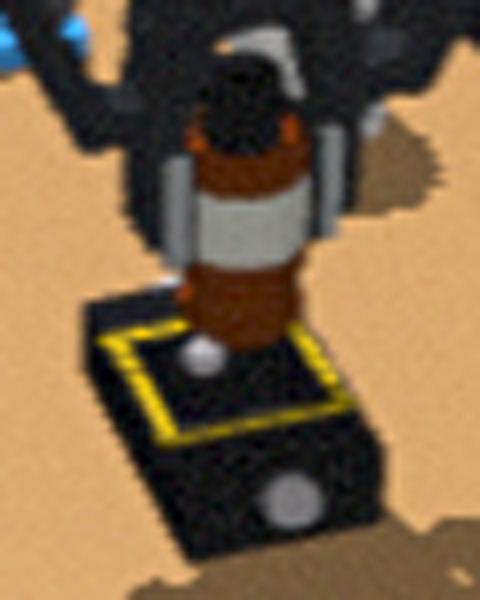

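Emit:
{"api": "play_rows", "payload": {
  "series": [
    {"jaw": 0.25,"slide": [0.002,-0.0008,0.008],"turn": 0},
    {"jaw": 0.25,"slide": [0,0,0.008],"turn": 0},
    {"jaw": 0.25,"slide": [0,0,0.004],"turn": 0},
    {"jaw": 0.25,"slide": [0,0,0],"turn": 0}
  ]
}}

```text
t: 40.02
tcp_pos: [0.5972, 0.0089, 0.0543]
ee_rot: [[0.073, 0.997, -0.001], [0.997, -0.073, -0.0], [-0.0, -0.001, -1.0]]
wrist_force: [-0.7, 0.2, -1.0]
grip_width: 0.0327
```

Emit:
{"api": "play_rows", "payload": {
  "series": [
    {"jaw": 0.25,"slide": [0,0,0.002],"turn": 0},
    {"jaw": 0.25,"slide": [0,0,0.002],"turn": 0},
    {"jaw": 0.25,"slide": [0,0,0],"turn": 0}
  ]
}}

```text
t: 40.4
tcp_pos: [0.5975, 0.009, 0.0507]
ee_rot: [[0.073, 0.997, -0.0], [0.997, -0.073, 0.0], [0.0, -0.0, -1.0]]
wrist_force: [0.0, 1.4, -2.0]
grip_width: 0.033
```

Emit:
{"api": "play_rows", "payload": {
  "series": [
    {"jaw": 0.25,"slide": [0,0,0.002],"turn": 0},
    {"jaw": 0.25,"slide": [0,0,0],"turn": 0}
  ]
}}

```text
t: 40.65
tcp_pos: [0.5975, 0.009, 0.0487]
ee_rot: [[0.073, 0.997, -0.0], [0.997, -0.073, 0.0], [0.0, -0.0, -1.0]]
wrist_force: [0.1, -0.0, -0.7]
grip_width: 0.0328
```

Bottom of the bottle is at about 21 mm, below the rim and centred with no lateral force. I'll look before pushing.

```bash
python3 -c "
from h import *
save('side','s21.png',(265,140,335,240),6)
wshot('w21.png',(160,150,400,380),2.5)"
```

```text
(no output)
```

View pics/s21.png

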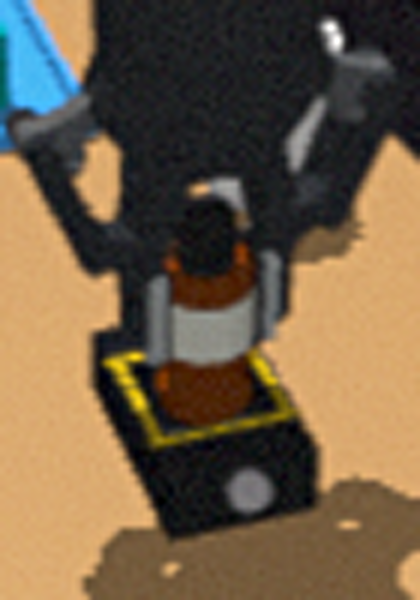

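View pics/w21.png

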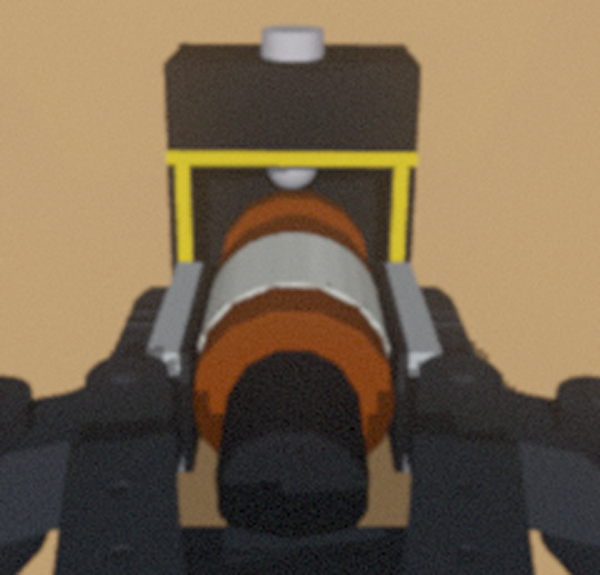

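Emit:
{"api": "play_rows", "payload": {
  "series": [
    {"jaw": 0.25,"slide": [0,0,0.002],"turn": 0},
    {"jaw": 0.25,"slide": [0,0,0.002],"turn": 0},
    {"jaw": 0.25,"slide": [0,0,0],"turn": 0}
  ]
}}

```text
t: 41.12
tcp_pos: [0.5983, 0.0092, 0.046]
ee_rot: [[0.073, 0.997, 0.001], [0.997, -0.073, 0.001], [0.001, 0.001, -1.0]]
wrist_force: [-2.2, 2.1, 10.5]
grip_width: 0.0331
```

Emit:
{"api": "play_rows", "payload": {
  "series": [
    {"jaw": 0.25,"slide": [0,0,0.002],"turn": 0},
    {"jaw": 0.25,"slide": [0,0,0],"turn": 0}
  ]
}}

```text
t: 41.38
tcp_pos: [0.5996, 0.0089, 0.0439]
ee_rot: [[0.073, 0.997, 0.004], [0.997, -0.073, 0.0], [0.0, 0.004, -1.0]]
wrist_force: [2.8, 0.4, 5.5]
grip_width: 0.0328
```

Emit:
{"api": "play_rows", "payload": {
  "series": [
    {"jaw": 0.25,"slide": [0,0,0.002],"turn": 0},
    {"jaw": 0.25,"slide": [0,0,0],"turn": 0}
  ]
}}

```text
t: 41.62
tcp_pos: [0.5997, 0.009, 0.0415]
ee_rot: [[0.073, 0.997, 0.004], [0.997, -0.073, -0.0], [0.0, 0.004, -1.0]]
wrist_force: [6.2, 0.1, 0.1]
grip_width: 0.0326
```

Emit:
{"api": "play_rows", "payload": {
  "series": [
    {"jaw": 0.25,"slide": [0,-0.0015,0.002],"turn": 0},
    {"jaw": 0.25,"slide": [0,0,0.001],"turn": 0},
    {"jaw": 0.25,"slide": [0,0,0],"turn": 0}
  ]
}}

```text
t: 42.0
tcp_pos: [0.5973, 0.009, 0.0381]
ee_rot: [[0.073, 0.997, 0.002], [0.997, -0.073, -0.0], [-0.0, 0.002, -1.0]]
wrist_force: [6.0, 1.6, 1.9]
grip_width: 0.0328
```

Emit:
{"api": "play_rows", "payload": {
  "series": [
    {"jaw": 0.25,"slide": [0,0,0.002],"turn": 0},
    {"jaw": 0.25,"slide": [0,0,0],"turn": 0}
  ]
}}

```text
t: 42.25
tcp_pos: [0.5953, 0.0093, 0.0345]
ee_rot: [[0.073, 0.997, -0.001], [0.997, -0.073, -0.0], [-0.001, -0.001, -1.0]]
wrist_force: [6.0, -0.5, -8.9]
grip_width: 0.0328
```

Emit:
{"api": "play_rows", "payload": {
  "series": [
    {"jaw": 0.25,"slide": [0,0,0.002],"turn": 0},
    {"jaw": 0.25,"slide": [0,0,0.001],"turn": 0},
    {"jaw": 0.25,"slide": [0,0,0],"turn": 0}
  ]
}}

```text
t: 42.62
tcp_pos: [0.5945, 0.0091, 0.032]
ee_rot: [[0.073, 0.997, -0.003], [0.997, -0.073, 0.0], [-0.0, -0.003, -1.0]]
wrist_force: [-0.1, 1.3, -2.4]
grip_width: 0.0326
```

Emit:
{"api": "play_rows", "payload": {
  "series": [
    {"jaw": 0.25,"slide": [0,0,0.001],"turn": 0},
    {"jaw": 0.25,"slide": [0,0,0],"turn": 0}
  ]
}}

```text
t: 42.88
tcp_pos: [0.596, 0.009, 0.0318]
ee_rot: [[0.073, 0.997, -0.0], [0.997, -0.073, -0.0], [-0.0, -0.0, -1.0]]
wrist_force: [0.1, 1.2, -2.3]
grip_width: 0.0327
```

Emit:
{"api": "play_rows", "payload": {
  "series": [
    {"jaw": 0.25,"slide": [0,0,0.001],"turn": 0},
    {"jaw": 0.25,"slide": [0,0,0],"turn": 0}
  ]
}}

```text
t: 43.12
tcp_pos: [0.5963, 0.009, 0.0313]
ee_rot: [[0.073, 0.997, 0.0], [0.997, -0.073, 0.0], [0.0, 0.0, -1.0]]
wrist_force: [-2.5, -0.0, 4.5]
grip_width: 0.0327
```

Emit:
{"api": "play_rows", "payload": {
  "series": [
    {"jaw": 0.25,"slide": [0,0,0.001],"turn": 0},
    {"jaw": 0.25,"slide": [0,0,0],"turn": 0}
  ]
}}

```text
t: 43.38
tcp_pos: [0.5963, 0.009, 0.0313]
ee_rot: [[0.073, 0.997, 0.0], [0.997, -0.073, 0.001], [0.001, 0.0, -1.0]]
wrist_force: [-4.7, 0.9, 15.3]
grip_width: 0.0326
```

The bottle is on the floor at TCP 0.0313, exactly as predicted, with a 15 N firm stop. I'll release and rise.

Emit:
{"api": "play_rows", "payload": {
  "series": [
    {"jaw": 0.45,"slide": [0,0,0],"turn": 0},
    {"jaw": 0.6,"slide": [0,0,0],"turn": 0},
    {"jaw": 0.7,"slide": [0,0,0],"turn": 0},
    {"jaw": 0.7,"slide": [0,0,-0.015],"turn": 0},
    {"jaw": 0.7,"slide": [0,0,-0.045],"turn": 0}
  ]
}}

```text
t: 44.0
tcp_pos: [0.5946, 0.009, 0.0894]
ee_rot: [[0.073, 0.997, -0.004], [0.997, -0.073, -0.001], [-0.001, -0.004, -1.0]]
wrist_force: [1.0, 0.4, 0.7]
grip_width: 0.0595
```

Emit:
{"api": "play_rows", "payload": {
  "series": [
    {"jaw": 0.8,"slide": [0,0,-0.055],"turn": 0},
    {"jaw": 1,"slide": [0,0,-0.05],"turn": 0},
    {"jaw": 1,"slide": [-0.05,0,-0.02],"turn": 0},
    {"jaw": 1,"slide": [-0.04,0,0],"turn": 0},
    {"jaw": 1,"slide": [0,0,0],"turn": 0}
  ]
}}

```text
t: 44.62
tcp_pos: [0.5888, -0.0853, 0.2166]
ee_rot: [[0.08, 0.997, 0.002], [0.997, -0.08, -0.001], [-0.001, 0.002, -1.0]]
wrist_force: [-0.5, -0.1, -0.8]
grip_width: 0.0851
```

Emit:
{"api": "play_rows", "payload": {
  "series": [
    {"jaw": 1,"slide": [0,0,0],"turn": 0},
    {"jaw": 1,"slide": [0,0,0],"turn": 0}
  ]
}}

```text
t: 44.88
tcp_pos: [0.5897, -0.0792, 0.2147]
ee_rot: [[0.071, 0.997, -0.0], [0.997, -0.071, 0.001], [0.0, -0.0, -1.0]]
wrist_force: [-0.4, 0.3, -0.3]
grip_width: 0.0853
```

```bash
python3 -c "
from h import *
go(.6,-.08,.2,-4.2)
wshot('w22.png'); save('side','s22.png')"
```

```text
t 44.88 tcp [ 0.5897 -0.0792  0.2147] yaw -4.07 tilt [-0.4  0.5] w 0.0853 F [-0.4  0.3 -0.3]
 slide total [-0.0001  0.0104  0.0147] dist 0.018 turn 0.0023
```

View pics/w22.png

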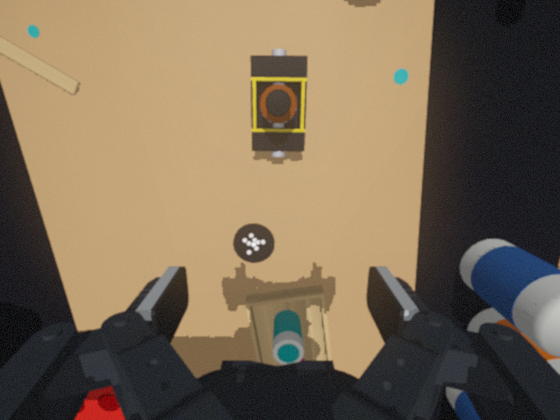

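View pics/s22.png

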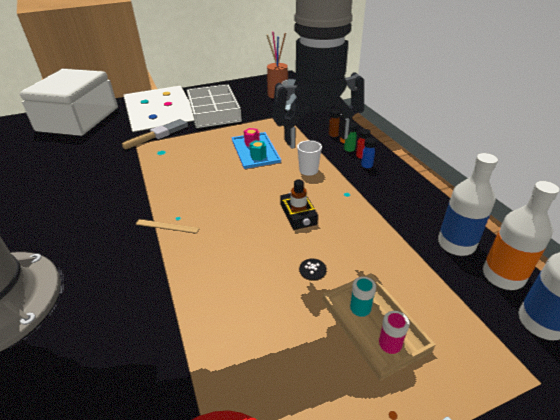

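```bash
python3 - <<'E'
from h import *
f=cv2.imread('pics/raw_s22.png')
cv2.imwrite('pics/s22z.png',cv2.resize(f[160:250,265:340],None,fx=6.5,fy=6.5,interpolation=cv2.INTER_CUBIC))
r=env.read_camera('side');R=np.array(r['orientation']);o=np.array(r['position'])
th=np.linspace(0,6.28,60)
def E(x,y,z,rr):
    a=[]
    for t in th:
        d=R.T@(np.array([x+rr*np.cos(t),y+rr*np.sin(t),z])-o); a.append([(r['cx']+r['fx']*d[0]/d[2]-265)*6.5,(r['cy']+r['fy']*d[1]/d[2]-160)*6.5])
    a=np.array(a);return a.min(0).round(0),a.max(0).round(0)
for zb in(.004,.019): print(zb,'cap top',E(.597,.011,zb+.084,.011),'shoulder',E(.597,.011,zb+.062,.017))
save('top','t22.png')
E
```

```text
0.004 cap top (array([183., 116.]), array([252., 155.])) shoulder (array([164., 161.]), array([269., 223.]))
0.019 cap top (array([183.,  77.]), array([253., 116.])) shoulder (array([164., 123.]), array([270., 185.]))
```

View pics/s22z.png

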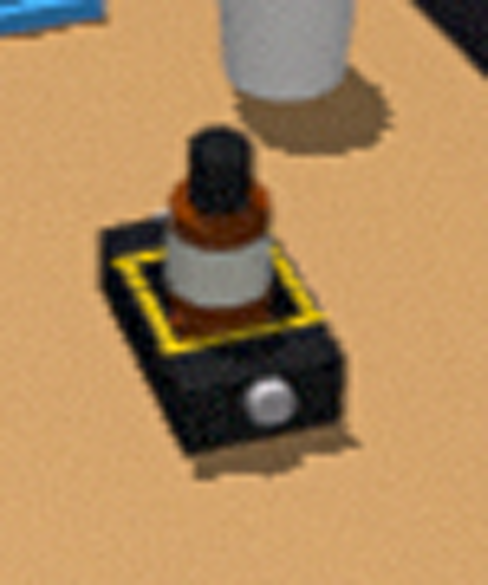

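View pics/t22.png

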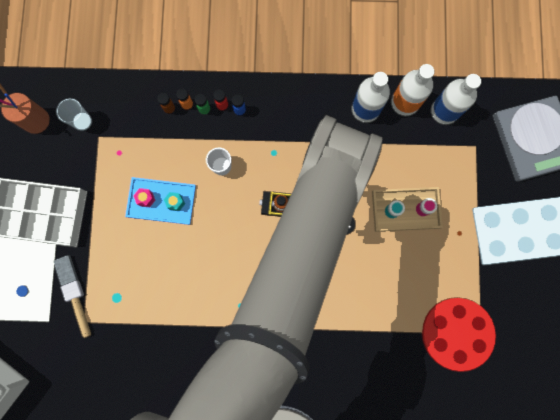

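The cap top sits at v≈125. A fully seated bottle would show at about 116 and one stuck 15 mm high at 77, so it is home. The cup is unmoved at (218,160), and the jars and blocks are all in their trays. I'll hand the job in.

```bash
python3 -c "
from plant import env
print(env.sign_off(), env.sense()['t'])"
```

```text
the job is handed in; nothing more can be done
the job is handed in; nothing more can be done
```

The job is handed in, at about 45 s of the 118 s allowed. The sign-off gives no verdict, so what follows rests on my own checks.

- **Jars:** both stand upright in the wooden tray, seen in the final wrist, side and top pictures. Each was lowered to light floor contact (6–11 N) before release.
- **Castings:** both lie flat in the blue tray, gripped on their flats and lowered to light contact (10–12 N).
- **Dropper bottle:** it was pushed past the sprung balls. The force turned to a downward pull of about 9 N as it snapped in, then it met a firm stop at exactly the height predicted for the well floor. A side picture after release puts the cap close to the seated height, not 15 mm high.
- **Cup and arm:** the cup is at the same pixels as at the start. The gripper is well clear of everything.

**Disagreements:**
- The cameras differed by 2–4 mm in y, for example on the bottle and the blue tray. I took in-between values, which stayed within the clearances.
- During the push the bottle drifted about 2 mm in x, with about 6 N sideways. I corrected it, and the sideways force was back near zero when it reached the floor.

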